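# Dock a slim loudspeaker in the test nest

### The job

Take the taller of the two loudspeakers out of the sloping rack and stand it upright on its small foot in the test nest: on the two steel strips and centred on them, its cones towards the microphone and its front up against the padded fixed jaw. Let go and see that it stands by itself without wobbling for a good second; only then slide the contact jaw up by its handle, firmly but without ramming it, until it holds the loudspeaker tight against the fixed jaw, and let go. Do not drop the loudspeaker, and leave the shorter one and the other things on the bench where they are.

Things in the scene. Friction and masses are not known exactly. Their poses are not given: they have to be found in the camera images.
- column_mid (a point): Centre of the taller loudspeaker: slim black cabinet 52 mm wide (y), 56 deep (x), 185 tall overall (z up from foot), 0.3-0.55 kg, on a foot 40 x 40 x 16 mm whose underside is 92.5 mm below this point. x = out of the front. It starts leaning in either rack bay, z 35 deg from vertical, top towards the robot's side, front up and away. The sides of its top 80 mm are free to grip across the 52 mm.
- column_front (a point): Centre of the taller loudspeaker's front face (two aluminium cones, a small tweeter between them), 28 mm in front (+x) of its centre. Two brass terminals lie low on its back.
- satellite_mid (a point): Centre of the shorter loudspeaker in the other bay, same width and depth but 130 mm tall, one cone; it stays in the rack. 32 to 48 mm are free between the two cabinets.
- rack: Fixed plywood rack lined with blue felt, 220 mm (x) by 194 mm (y), 142 high; origin on the table under its centre, x the way the loudspeakers' fronts look. A back board 35 deg from vertical, 135 mm long up the slope, and a ledge square to it form two bays side by side, 92 mm apart, with cheeks (95 mm up the slope) at the outer sides and a small rib between.
- nest: Fixed test nest, aluminium plate 370 x 130 x 12 mm. Origin on the table under the loudspeaker's place; x points to the fixed jaw and microphone, roughly away from the robot; z up. The fixed jaw's upright rubber face is at x = +28 mm, 76 mm wide, its top 78 mm above the table. The microphone on its post points back at the place, tip at x = 103 mm, 142 mm above the table.
- nest_seat (a point): Loudspeaker's place, nest axes, 22 mm above the table: level with the tops of the two steel strips (along x, 10 mm wide, at y = -14 and +14 mm, x from -29 to 27) that carry the foot. A docked loudspeaker has its foot's underside centred here, its axes along the nest's and its front touching the fixed jaw.
- contact_jaw (a joint): Travel in m of the sliding contact jaw along the nest's x, 0 fully back, growing towards the fixed jaw; starts at 0 to 0.018, end stop 0.058. Its upright rubber face (64 mm wide, top 78 mm above the table) is at x = -73 mm + travel in the nest's frame, so it meets the back of a docked loudspeaker at 0.045. It slides stiffly, with about 5 N, and stays where it is left.
- jaw_handle (a point): Middle of the contact jaw's black upright handle, to be pinched or pushed: 22 mm in diameter, 47 mm tall, this point 80 mm above the table and 80 mm behind the jaw's face, top at 103 mm; the slide under it is 44 mm above the table. It moves with the jaw; axes along the nest's.
- calibrator: Bystander between rack and nest: aluminium cylinder 42 mm in diameter, 78 mm tall, origin under its centre.
- tweeter: Bystander between rack and nest: loose tweeter, 58 mm in diameter, 21 mm high, origin under its centre.
- woofer: Bystander on the bench midline, furthest from the robot: loose woofer, 100 mm in diameter, 50 mm high, origin under its centre.
- tape: Bystander: roll of paper tape 90 mm in diameter, 24 mm high, near the robot on its right.
- screwdriver: Bystander: screwdriver lying on the left side of the bench.
- bottle: Bystander: white bottle 54 mm in diameter, 130 mm tall, near the robot on its left.
Not all that is in view belongs to the job. Leave any pink or turquoise look-alike of the part that bears column_mid alone.

How it is judged:
On the way:
1. the taller loudspeaker stands released and still, upright on the two strips at the fixed jaw (within 5 mm), front to the microphone, with the contact jaw still clear of it, for 0.8 s (angle between column_mid's own z axis and vertical below 0.035 rad and z of column_mid in the frame of nest between 0.1125 and 0.1165 m and y of column_mid in the frame of nest between -0.008 and 0.008 m and angle between the x axis of column_mid and the x axis of nest, either way round below 0.07 rad and x of column_front in the frame of nest above 0 m and x of column_mid in the frame of nest between -0.005 and 0.003 m and linear speed of column below 0.02 m/s and angular speed of column below 0.15 rad/s and contact force between each of the fingers, contact_jaw and column below 0.1 N and value of joint contact_jaw below 0.038 m), for 0.8 s.
At the end, for the whole second after the job is handed in: Taller loudspeaker upright (2 deg) with its foot on both strips: centred within 8 mm, square within 4 deg, front to the microphone and within 2 mm of the fixed jaw; contact jaw closed up to its back (travel above 0.0435 m); all released and at rest (angle between column_mid's own z axis and vertical below 0.035 rad and z of column_mid in the frame of nest between 0.1125 and 0.1165 m and y of column_mid in the frame of nest between -0.008 and 0.008 m and angle between the x axis of column_mid and the x axis of nest, either way round below 0.07 rad and x of column_front in the frame of nest above 0 m and x of column_mid in the frame of nest between -0.002 and 0.003 m and linear speed of column below 0.02 m/s and angular speed of column below 0.15 rad/s and contact force between the fingers and column below 0.1 N and value of joint contact_jaw above 0.0435 m and velocity of joint contact_jaw between -0.005 and 0.005 m/s); the robot touches nothing.
It fails at once if the loudspeaker falls or is dropped (moves faster than 0.3 m/s while nothing holds it) (contact force between the fingers and column below 0.05 N and linear speed of column above 0.3 m/s).
It fails at once if the contact jaw presses on the loudspeaker with more than 40 N (contact force between contact_jaw and column above 40 N).
It fails at once if the shorter loudspeaker is moved more than 20 mm, or another loose thing on the bench more than 25 mm (distance of satellite_mid from where it was at the start of the episode above 0.02 m or distance of any of calibrator, tweeter, woofer, tape, screwdriver, bottle from where it was at the start of the episode above 0.025 m).
It also fails if it takes over 72 s, if anything falls off the work surface, if the arm or the gripper's body presses on something with over 40 N, if the wrist force passes 120 N, or if a joint passes its speed limit or range.

### The arm

A 6-joint arm with a two-finger parallel gripper is mounted at the origin on the work surface. World frame = base frame: x ahead of the robot, y to its left, z up, the work surface at z = 0. Lengths are in m, angles in rad, forces in N, time in s.
With the tool pointing down it reaches from about 0.325 to 0.9 m from the base axis. Payload 6.1 kg.
Tool frame: the origin (TCP) lies at the very end of the fingers, on their centre line; the grasp point (between the pads) lies 19 mm behind it; z points along the fingers, x is the direction in which the jaws open and shut, and the axes are right-handed (so a half turn about z gives the same grasp; the last joint's range is limited). The gripper opens to 87 mm and grips with 3 to 60 N. Pads are 19 mm wide; open, the fingers measure 117 mm over their backs; the gripper's body (75 mm by 190 mm) begins 51 mm behind the grasp point.
Start: joints at [1.005, 0.22, 1.526, -0, 1.395, -0.126], TCP at [0.266, 0.566, 0.223] pointing down, gripper open.
Joint ranges: [-2.98, 2.98], [-0.91, 2.08], [0.09, 2.57], [-1.24, 4.39], [0.2, 2.65], [-2.68, 2.68]. Speed limits (rad/s): [2.57, 2.57, 3.01, 3.14, 3.14, 3.14].

### API

Orientations are given as a unit quaternion [w, x, y, z].
In Python, from station import bot, optics gives the robot as it stands.
- The arm moves only by the tool carry_out, never from a script. Its argument "targets" is a list of rows, each a list of 7 numbers: the shift along the tool's x, y, z in m, then the turn, a rotation vector about the tool's x, y, z in rad, then the closure, from -1 (fully open) to 1 (shut). A call has 1 to 8 rows; each row shifts and turns the commanded pose from where the row before left it, along the tool's axes as they then stand; what a row does not reach is not made up. A row lasts 1/12 s, in which the tool goes at most 41.7 mm and 7.16 degrees, less where a joint would pass 70% of its speed; a pose out of reach is approached as far as the arm can. A call is refused whole if a number of a shift passes 0.0417 or a number of a turn 0.125, either way. A call with a gripper value outside its range is refused whole. The fingers move at their own pace and stop on an object; the grip force is fixed at half the most. Time passes only in rows, so rows that do not move let the fingers close. It gives the time, the measured TCP pose, the force and the opening at its end, in the units of the state.
- bot.get_state(): the state, without advancing time (a new reading comes with each control period).
- optics.camera(name): name is "scene" or "top" or "wrist"; returns a dict with "color" (480x640x3 uint8, blue, green, red), "range_z" (480x640 float32, m along the optical axis (not along the pixel's ray), 0 where there is no reading), "vfov" (degrees; the focal length in pixels is half the picture's height over the tangent of half this angle, whatever the lens; pixels are square), "cx", "cy" (the principal point, pixels), "cam_to_world" (4x4, takes a point from camera to world coordinates); the wrist camera has in their place "hand_eye" (4x4, takes a point from camera to tool coordinates, whose origin is the TCP and whose axes are the tool frame's). Camera axes: x right, y up, looking along -z (the intrinsics and any distortion apply to the point x, -y, -z); pixel columns grow to the right and rows downward; lengths in m; the calibration is good to about 2 mm. The wrist camera is an equidistant fisheye: a pixel r from the principal point sees the ray r / f radians off the axis. A picture is of the moment at which its call begins: read the wrist's pose just before it.
- bot.hand_in(): hands the job in, once; it reports no verdict.
Trained networks look in the newest picture that a camera, given by its name, has taken for a name from the list of things; names that differ only in an ending like _2 or _b are one class to them, and where a whole thing is asked for, a point or a joint stands for the part that bears it (a point fixed in the world has none). Each returns a list of dicts, best first, with "p" (0 to 1); they miss things now and then, are a little off and sometimes report something else, mostly with a low value. They report only what shows in the picture. A call takes as long as a camera call. They do not tell look-alikes from the thing itself.
- optics.masks_of(camera, target): "mask" (480x640 bool, what is visible of it) and "box" ([left, top, width, height] in pixels, round what is visible of it).
- optics.landmark_of(camera, target): "position" ([column, row] in pixels: a listed point, or the origin of a listed thing).
The state is a dict: "time_s": time; "joint_positions": joint angles; "dq": joint speeds; "effort": joint torques, N m; "ee_pos": TCP position; "tcp_rot": TCP orientation; "ft_force": force on the tool from outside, world axes, zero at the start; "wrist_torque": the same for the moment, N m; "opening": opening from 0.0 (shut) to 1.0 (fully open).
Only numpy, scipy, OpenCV 4.12 (cv2) and the standard library are available. Lean on these libraries where they do the work, as an engineer would, in place of code of your own. Each camera call takes 0.05 s, during which the arm holds its last target.

## Working session

There is one attempt and no reset: what is moved stays moved. The work goes in short steps, Python scripts to look and compute and a tool call to move; the robot and the scene stay as the last step left them, time stands still between calls to the robot, and variables do not carry over. Pictures are saved under pics/ and viewed, and the job is handed in when it is done.

Besides the shell and the picture viewer there is one more tool, called after "Emit:" as name(argument=value, ...), one argument or row to a line, values as JSON. carry_out: Moves the arm, as the interface text tells. Its arguments: {"type":"object","properties":{"targets":{"type":"array"}},"required":["targets"]}

```bash
ls; mkdir -p pics; cat > h.py <<'E'
import numpy as np,cv2
from scipy.spatial.transform import Rotation as R
from station import bot,optics
def K(c):
    return 240/np.tan(np.radians(c["vfov"])/2)
def Tt(s=None):
    s=s or bot.get_state(); q=s["tcp_rot"]; T=np.eye(4)
    T[:3,:3]=R.from_quat([q[1],q[2],q[3],q[0]]).as_matrix(); T[:3,3]=s["ee_pos"]; return T
def cloud(c):
    f=K(c); v,u=np.mgrid[0:480,0:640]; z=c["range_z"]
    x=(u-c["cx"])/f*z; y=(v-c["cy"])/f*z
    P=np.stack([x,-y,-z,np.ones_like(z)],-1)
    return (P@c["cam_to_world"].T)[...,:3]
E
python3 - <<'E'
from h import *
s=bot.get_state();print(s)
for n in ["scene","top","wrist"]:
    c=optics.camera(n); cv2.imwrite(f"pics/{n}0.png",c["color"]); print(n,c["vfov"],c["cx"],c["cy"],c.keys()); print(c.get("cam_to_world",c.get("hand_eye")))
    for t in ["column_mid","column_front","satellite_mid","rack","nest","nest_seat","contact_jaw","jaw_handle","calibrator"]:
        for d in optics.landmark_of(n,t)[:3]:
            p=d["position"]; u,v=int(round(p[0])),int(round(p[1]))
            w=cloud(c)[v,u].round(3) if n!="wrist" and 0<=u<640 and 0<=v<480 else ""
            print(n,t,round(d["p"],2),np.round(p,1),w)
E
```

```text
pics
{'time_s': 0.0, 'joint_positions': array([ 1.00490663e+00,  2.21235730e-01,  1.52761314e+00, -6.84065214e-06,
        1.39466207e+00, -1.26058776e-01]), 'dq': array([-6.22987159e-04, -6.60545130e-04, -3.97235130e-04,  1.83719173e-03,
        6.69334039e-05,  5.60774024e-04]), 'effort': array([-8.59282591e-04, -4.94609964e+01, -3.87382472e+01,  6.99553569e-02,
        5.68979164e-02, -1.46282900e-04]), 'ee_pos': array([0.26576877, 0.56500355, 0.22143021]), 'tcp_rot': array([ 4.11082860e-04,  8.44329343e-01,  5.35823704e-01, -8.66587000e-04]), 'ft_force': array([-0.76477481,  0.12778252,  0.60793604]), 'wrist_torque': array([ 0.0180559 ,  0.04903206, -0.0421982 ]), 'opening': 1.0008933531506765}
scene 51.45576664951717 327.7044232630072 238.15064431579077 dict_keys(['color', 'range_z', 'vfov', 'cx', 'cy', 'cam_to_world'])
[[-0.66415532 -0.47445989  0.57774174  1.19868547]
 [ 0.74757283 -0.41559376  0.51808945  0.72015428]
 [-0.0057068   0.7759959   0.63071213  0.8780301 ]
 [ 0.          0.          0.          1.        ]]
scene column_mid 0.95 [383.  243.6] [0.354 0.157 0.04 ]
scene column_mid 0.95 [316.5 208.2] [ 0.362 -0.074  0.052]
scene column_mid 0.74 [325.6 281.5] [0.643 0.216 0.15 ]
scene column_front 0.89 [320.2 282.3] [0.645 0.201 0.142]
scene column_front 0.87 [383.1 233.5] [0.327 0.137 0.047]
scene satellite_mid 0.62 [350.5 320.6] [0.676 0.309 0.127]
scene satellite_mid 0.37 [209.3 237.7] [ 0.62  -0.241  0.01 ]
scene rack 0.96 [345.1 332. ] [0.689 0.307 0.103]
scene nest 0.91 [207.6 237.4] [ 0.623 -0.239  0.017]
scene nest_seat 0.69 [200.3 232.4] [ 0.626 -0.27   0.02 ]Traceback (most recent call last):
  File "<stdin>", line 6, in <module>
ValueError: it knows: bottle, calibrator, column_front, column_mid, jaw_handle, nest, nest_seat, rack, satellite_mid, screwdriver, tape, tweeter, woofer
```

```bash
python3 - <<'E'
from h import *
for n in ["scene","top","wrist"]:
    c=optics.camera(n); cv2.imwrite(f"pics/{n}0.png",c["color"]); print(n,c["vfov"],c["cx"],c["cy"]); print(c.get("cam_to_world",c.get("hand_eye")))
    if n!="wrist": np.save(f"{n}_cl.npy",cloud(c))
    for t in ["column_mid","column_front","satellite_mid","rack","nest","nest_seat","jaw_handle","calibrator","tweeter","woofer"]:
        for d in optics.landmark_of(n,t)[:3]:
            p=d["position"]; u,v=int(round(p[0])),int(round(p[1]))
            w=cloud(c)[v,u].round(3) if n!="wrist" and 0<=u<640 and 0<=v<480 else ""
            print(n,t,round(d["p"],2),np.round(p,1),w)
E
```

```text
scene 51.45576664951717 327.7044232630072 238.15064431579077
[[-0.66415532 -0.47445989  0.57774174  1.19868547]
 [ 0.74757283 -0.41559376  0.51808945  0.72015428]
 [-0.0057068   0.7759959   0.63071213  0.8780301 ]
 [ 0.          0.          0.          1.        ]]
scene column_mid 0.85 [326.6 278.3] [0.636 0.213 0.155]
scene column_mid 0.64 [382.6 244.5] [0.354 0.158 0.041]
scene column_mid 0.6 [320.6 207.2] [ 0.35  -0.066  0.052]
scene column_front 0.9 [386.9 234.2] [0.325 0.148 0.052]
scene column_front 0.89 [319.4 284.5] [0.649 0.202 0.14 ]
scene column_front 0.61 [326.4 207.2] [ 0.341 -0.054  0.053]
scene satellite_mid 0.91 [351.3 321.6] [0.675 0.311 0.125]
scene rack 0.8 [346.  329.8] [0.688 0.309 0.11 ]
scene rack 0.67 [207.  235.1] [ 0.623 -0.242  0.022]
scene nest_seat 0.93 [200.6 232.4] [ 0.626 -0.266  0.022]
scene jaw_handle 0.7 [242.3 197.8] [ 0.487 -0.244  0.074]
scene jaw_handle 0.64 [325.5 282.5] [0.642 0.215 0.149]
scene calibrator 0.8 [316.9 254.7] [0.481 0.038 0.017]
scene tweeter 0.6 [263.4 276.8] [ 0.635 -0.003  0.021]
scene tweeter 0.21 [317.7 255.1] [0.484 0.045
[... 1032 characters left out ...]
.103]
top jaw_handle 0.29 [266.9 204.9] [0.608 0.203 0.193]
top jaw_handle 0.18 [362.9 212.7] [ 0.629 -0.014  0.026]
top calibrator 0.63 [347.1 283.2] [0.454 0.024 0.077]
top calibrator 0.49 [363.  214.4] [ 0.626 -0.014  0.027]
top tweeter 0.61 [359.4 214.3] [ 0.626 -0.004  0.023]
top woofer 0.57 [357.  166.8] [0.736 0.004 0.052]
wrist 65.70646984690485 324.05232242185997 237.42827495178113
[[ 9.99999264e-01  6.17326828e-04  1.04436101e-03 -2.10717428e-04]
 [ 8.76236127e-04 -9.62905368e-01 -2.69837885e-01 -7.36140010e-02]
 [ 8.39042654e-04  2.69838602e-01 -9.62905200e-01 -1.62404752e-01]
 [ 0.00000000e+00  0.00000000e+00  0.00000000e+00  1.00000000e+00]]
wrist satellite_mid 0.7 [150.5 306.6]
```

View pics/scene0.png

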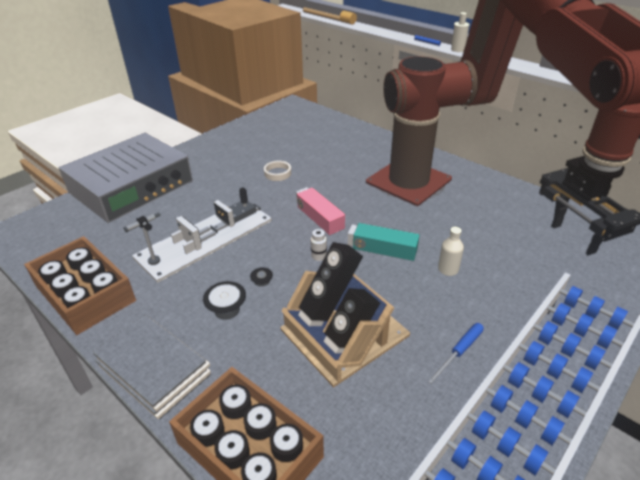

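View pics/top0.png

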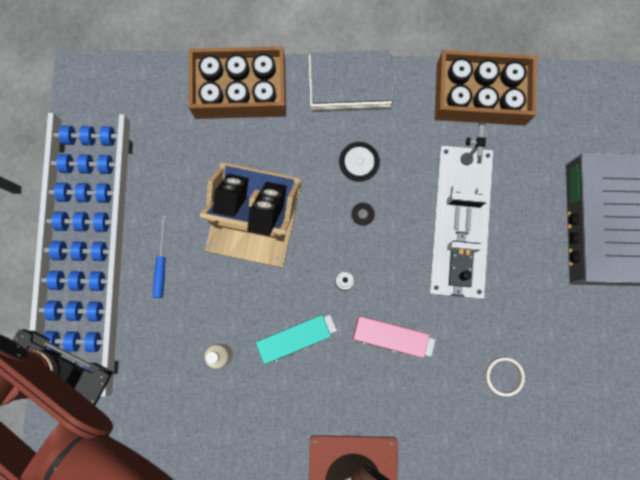

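View pics/wrist0.png

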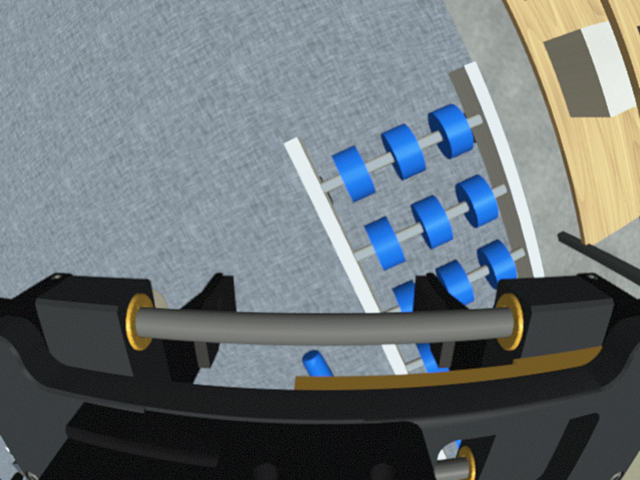

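```bash
python3 - <<'E'
from h import *
for n in ["scene","top"]:
    c=optics.camera(n); P=cloud(c); np.savez(f"{n}.npz",P=P,C=c["color"],T=c["cam_to_world"],f=K(c),cx=c["cx"],cy=c["cy"])
    for t in ["column_mid","satellite_mid","rack","nest","jaw_handle"]:
        for i,d in enumerate(optics.masks_of(n,t)[:4]):
            m=d["mask"]; q=P[m]; q=q[np.isfinite(q).all(1)]
            print(n,t,i,round(d["p"],2),d["box"],m.sum(),np.median(q,0).round(3))
            np.save(f"m_{n}_{t}_{i}.npy",m)
c=dict(np.load("top.npz")); im=c["C"]
def crop(im,x0,y0,w,h,s,fn): cv2.imwrite(fn,cv2.resize(im[y0:y0+h,x0:x0+w],None,fx=s,fy=s,interpolation=cv2.INTER_CUBIC))
crop(im,190,150,130,120,5,"pics/rt.png"); crop(im,420,115,85,190,3,"pics/nt.png")
crop(np.load("scene.npz")["C"],120,170,160,110,4.5,"pics/ns.png")
E
```

```text
scene column_mid 0 0.81 [299.1, 238.9, 62.7, 85.4] 2762 [0.635 0.221 0.141]
scene satellite_mid 0 0.98 [324.4, 286.1, 56.0, 67.9] 1937 [0.668 0.301 0.125]
scene satellite_mid 1 0.56 [439.8, 227.0, 24.0, 48.3] 900 [0.301 0.325 0.066]
scene rack 0 0.64 [280.4, 271.7, 129.7, 115.5] 5296 [0.689 0.323 0.059]
scene nest 0 0.93 [126.6, 186.0, 144.3, 94.8] 5216 [ 0.67  -0.239  0.013]
scene jaw_handle 0 0.8 [210.6, 190.4, 46.3, 38.5] 826 [ 0.517 -0.238  0.045]
top column_mid 0 0.91 [248.2, 181.3, 38.6, 55.8] 1411 [0.602 0.205 0.184]
top column_mid 1 0.89 [253.1, 314.3, 81.3, 52.1] 1924 [0.325 0.142 0.052]
top column_mid 2 0.65 [450.8, 236.7, 30.7, 51.3] 1138 [ 0.513 -0.241  0.046]
top column_mid 3 0.59 [354.1, 315.0, 80.1, 43.3] 1987 [ 0.332 -0.083  0.051]
top satellite_mid 0 0.92 [211.7, 175.1, 40.4, 41.3] 1184 [0.639 0.292 0.143]
top rack 0 0.78 [198.0, 161.5, 103.8, 102.4] 5090 [0.584 0.26  0.051]
top nest 0 0.85 [429.1, 121.4, 62.7, 179.3] 8277 [ 0.62  -0.251  0.014]
top jaw_handle 0 0.74 [197.6, 161.6, 103.1, 103.3] 5266 [0.585 0.26  0.052]
top jaw_handle 1 0.68 [448.4, 238.3, 33.1, 48.5] 1130 [ 0.514 -0.242  0.046]
```

View pics/rt.png

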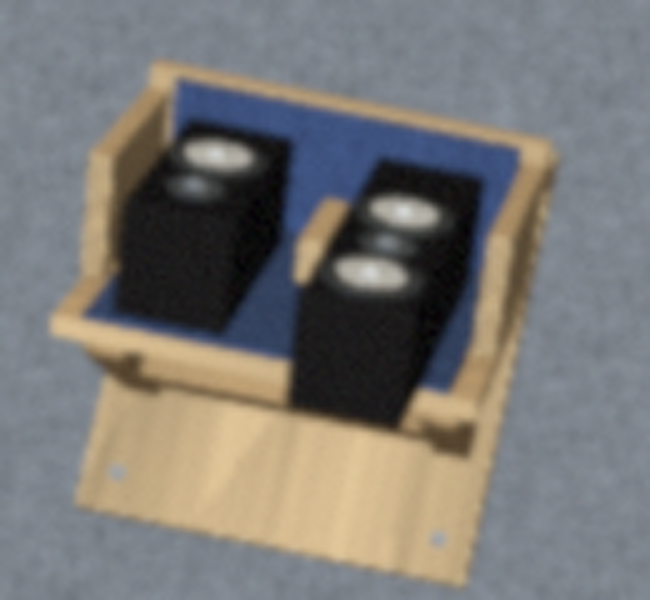

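View pics/nt.png

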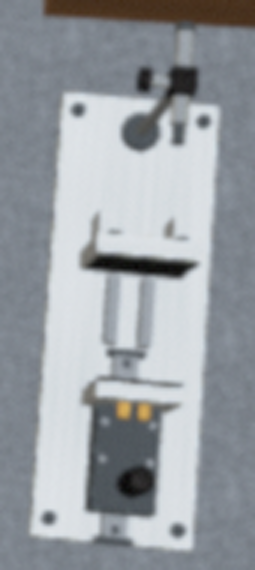

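View pics/ns.png

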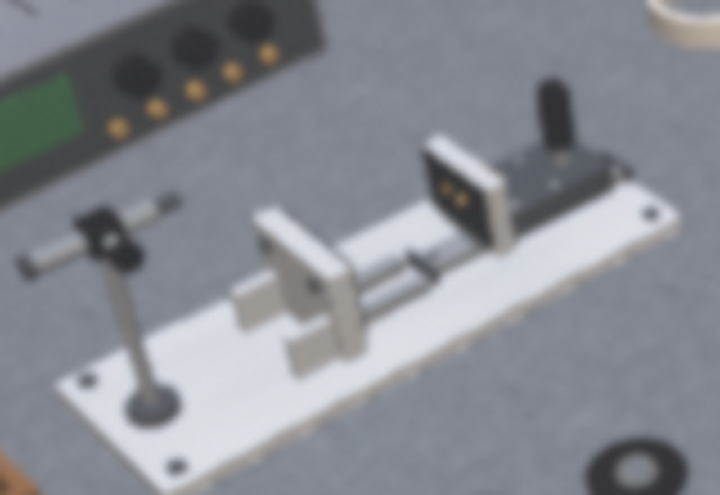

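```bash
cat > fit.py <<'E'
from h import *
from scipy.optimize import least_squares
def pts(n,m,er=3):
    d=np.load(f"{n}.npz"); mm=cv2.erode(m.astype(np.uint8),np.ones((er,er)))>0; q=d["P"][mm]; return q[(q[:,2]>0.0)&(q[:,2]<0.4)]
def sdf(p,h):
    q=np.abs(p)-h; return np.linalg.norm(np.maximum(q,0),axis=1)+np.minimum(q.max(1),0)
def colfit(P,yaw0,c0,h):
    def T(x):
        base=R.from_euler('ZY',[x[3],-np.radians(35)+x[4]]); return base*R.from_euler('x',x[5])
    f=lambda x: sdf(T(x).inv().apply(P-x[:3]),h)
    r=least_squares(f,[*c0,yaw0,0,0],loss='soft_l1',f_scale=0.003)
    return r.x,T(r.x),np.abs(f(r.x))
if __name__=="__main__":
    h=np.array([.028,.026,.0925])
    A=pts("top",np.load("m_top_column_mid_0.npy"));B=pts("scene",np.load("m_scene_column_mid_0.npy"))
    for P in (A,B,np.vstack([A,B])):
        x,Rm,e=colfit(P,-0.2,[.62,.2,.12],h)
        print(x.round(4),np.median(e),np.percentile(e,90)); print(Rm.as_matrix().round(3).tolist())
    A=pts("top",np.load("m_top_satellite_mid_0.npy"));B=pts("scene",np.load("m_scene_satellite_mid_0.npy"))
    x,Rm,e=colfit(np.vstack([A,B]),-0.2,[.65,.29,.12],np.array([.028,.026,.065])); print("sat",x.round(4),np.median(e))
    for n in ("top","scene"):
        d=np.load(f"{n}.npz");P=d["P"]
        s=(P[...,0]>.4)&(P[...,0]<.85)&(P[...,1]<-.15)&(P[...,1]>-.35)
        pl=P[s&(np.abs(P[...,2]-.012)<.006)]
        print(n,"plate z",np.median(pl[:,2]),len(pl),cv2.minAreaRect(pl[:,:2].astype(np.float32)))
        tp=P[s&(np.abs(P[...,2]-.078)<.006)]; print("z78",len(tp)); print(tp.round(3)[::4])
        sl=P[s&(np.abs(P[...,2]-.102)<.006)]; print("handletop",sl.round(3))
E
python3 fit.py
```

```text
[ 0.6233  0.2078  0.1218 -0.1885  0.0062 -0.0009] 0.0009069291355584298 0.002633386779135516
[[0.808, 0.188, -0.558], [-0.154, 0.982, 0.107], [0.569, -0.001, 0.823]]
[ 0.6253  0.206   0.1225 -0.1814  0.0093 -0.0061] 0.0009797971956119911 0.002723963427546852
[[0.811, 0.184, -0.556], [-0.149, 0.983, 0.108], [0.566, -0.005, 0.824]]
[ 0.6244  0.2064  0.1226 -0.1883  0.007  -0.0031] 0.0011845269627034118 0.0030244734223757283
[[0.809, 0.189, -0.557], [-0.154, 0.982, 0.109], [0.568, -0.003, 0.823]]
sat [ 0.6568  0.2941  0.0999 -0.193   0.0015  0.0009] 0.0012601443607392487
top plate z 0.01163862104615565 5448 ((0.6256563067436218, -0.24962706863880157), (0.1979351043701172, 0.44763827323913574), 89.6162109375)
z78 512
[[ 0.773 -0.264  0.078]
 [ 0.769 -0.27   0.083]
 [ 0.672 -0.218  0.083]
 [ 0.673 -0.228  0.076]
 [ 0.671 -0.226  0.077]
 [ 0.671 -0.235  0.079]
 [ 0.671 -0.244  0.078]
 [ 0.668 -0.219  0.076]
 [ 0.667 -0.227  0.083]
 [ 0.668 -0.237  0.079]
 [ 0.669 -0.248  0.075]
 [ 0.67  -0.257  0.074]
 [ 0.669 -0.266  0.077]
 [ 0.669 -0.275  0.078]
 [ 0.666 -0.221  0.078]
 [ 0.666 -0.23   
[... 6901 characters left out ...]
  ]
 [ 0.48  -0.239  0.1  ]
 [ 0.479 -0.236  0.101]
 [ 0.491 -0.249  0.098]
 [ 0.489 -0.247  0.098]
 [ 0.486 -0.246  0.096]
 [ 0.486 -0.242  0.098]
 [ 0.484 -0.235  0.1  ]
 [ 0.479 -0.237  0.097]
 [ 0.495 -0.245  0.098]
 [ 0.493 -0.243  0.098]
 [ 0.488 -0.239  0.097]
 [ 0.486 -0.238  0.096]
 [ 0.484 -0.236  0.096]
 [ 0.774 -0.265  0.107]
 [ 0.78  -0.272  0.104]
 [ 0.777 -0.267  0.104]
 [ 0.776 -0.263  0.107]
 [ 0.781 -0.271  0.102]
 [ 0.78  -0.266  0.104]
 [ 0.777 -0.269  0.1  ]
 [ 0.777 -0.262  0.105]
 [ 0.78  -0.274  0.097]
 [ 0.781 -0.266  0.101]
 [ 0.779 -0.265  0.101]
 [ 0.777 -0.264  0.1  ]
 [ 0.774 -0.265  0.098]
 [ 0.782 -0.267  0.098]
 [ 0.781 -0.263  0.1  ]
 [ 0.777 -0.265  0.096]]
```

```bash
cat > nest.py <<'E'
from h import *
from scipy.optimize import minimize
# image-based: project plate long edges; cloud-based jaws
for n in ("top","scene"):
    d=np.load(f"{n}.npz");P=d["P"];C=d["C"].astype(int)
    s=(P[...,0]>.4)&(P[...,0]<.9)&(P[...,1]<-.15)&(P[...,1]>-.36)
    m=s&(P[...,2]>.005)&(P[...,2]<.02)&(C.min(-1)>150)
    p=P[m][:,:2]; 
    # inlier-trim
    r=cv2.minAreaRect(p.astype(np.float32)); print(n,len(p),r)
    # robust: for yaw grid, 1..99 pct width
    best=min(((np.ptp(np.percentile(p@np.array([-np.sin(a),np.cos(a)]),[1,99])),a) for a in np.radians(np.arange(-12,4,.1))))
    a=best[1]; ex=np.array([np.cos(a),np.sin(a)]);ey=np.array([-np.sin(a),np.cos(a)])
    print("plate yaw",np.degrees(a),"v 1/99",np.percentile(p@ey,[0.5,99.5]),"mid",np.percentile(p@ey,[.5,99.5]).mean(),"u",np.percentile(p@ex,[.5,99.5]))
    a=np.radians(-4.5);ex=np.array([np.cos(a),np.sin(a)]);ey=np.array([-np.sin(a),np.cos(a)])
    for lo,hi in ((.64,.70),(.53,.57)):
        t=P[s&(np.abs(P[...,2]-.078)<.006)&(P[...,0]>lo)&(P[...,0]<hi)][:,:2]
        u=t@ex;v=t@ey; print("jaw u",np.percentile(u,[2,10,90,98]).round(4),"v",np.percentile(v,[1,99]).round(4),np.percentile(v,[1,99]).mean().round(4))
        # yaw of the front edge: min u per v bin
        vb=np.linspace(v.min()+.01,v.max()-.01,10); b=[(x,np.percentile(u[np.abs(v-x)<.006],5 )) for x in vb if (np.abs(v-x)<.006).sum()>8]
        b=np.array(b); print("front slope deg",np.degrees(np.polyfit(b[:,0],b[:,1],1)[0]),b[:,1].round(4))
    f=P[s&(P[...,2]>.03)&(P[...,2]<.07)&(P[...,0]>.62)&(P[...,0]<.69)][:,:2]; print("face u",np.histogram(f@ex,bins=np.arange(.65,.71,.004)))
    t=P[s&(P[...,2]>.019)&(P[...,2]<.028)&(P[...,0]>.59)&(P[...,0]<.65)][:,:2]; 
    print("strips u",np.percentile(t@ex,[2,98]),"v hist",np.histogram(t@ey,bins=np.arange(-.26,-.16,.004)))
    hh=P[s&(np.abs(P[...,2]-.103)<.004)&(P[...,0]<.5)][:,:2]; print("handle uv",np.mean([[*(np.percentile(hh@e,[2,98]))] for e in(ex,ey)],1))
E
python3 nest.py
```

```text
top 5399 ((0.6197280883789062, -0.25726214051246643), (0.13347434997558594, 0.3720911145210266), 85.79705810546875)
plate yaw -4.400000000000027 v 1/99 [-0.27269322 -0.1430518 ] mid -0.20787251186656422 u [0.45334694 0.81977481]
jaw u [0.67   0.6718 0.6871 0.6888] v [-0.2476 -0.1648] -0.2062
front slope deg -0.47055575918616077 [0.6715 0.6707 0.6704 0.6704 0.6708 0.671  0.6707 0.6713 0.6706 0.67  ]
jaw u [0.559  0.56   0.5735 0.5751] v [-0.2419 -0.1723] -0.2071
front slope deg 0.41113161026706857 [0.5591 0.5599 0.5597 0.5593 0.5592 0.5592 0.5599 0.5597 0.5592 0.5602]
face u (array([ 0,  0,  0,  0, 45, 96,  8,  4,  8,  4,  5,  0,  9, 14]), array([0.65 , 0.654, 0.658, 0.662, 0.666, 0.67 , 0.674, 0.678, 0.682,
       0.686, 0.69 , 0.694, 0.698, 0.702, 0.706]))
strips u [0.61040725 0.66693711] v hist (array([ 1,  0,  0,  0,  0,  2,  0,  0, 12, 28, 34,  5,  1,  1,  1, 14, 27,
       33, 10,  0,  0,  1,  1,  0]), array([-0.26 , -0.256, -0.252, -0.248, -0.244, -0.24 , -0.236, -0.232,
       -0.228, -0.224, -0.22 , -0.216, -0.212, -0.208, -0.204, -0.2  ,
       -0.196, -0.192, -0.188, -0.184
[... 594 characters left out ...]
39 0.5646 0.5661 0.5658 0.5655 0.5658 0.5646 0.5625 0.5655 0.5663]
face u (array([  0,   0,   0,   0,   0,   1,  11,  16,  18,  15, 129,  41,  15,
        13]), array([0.65 , 0.654, 0.658, 0.662, 0.666, 0.67 , 0.674, 0.678, 0.682,
       0.686, 0.69 , 0.694, 0.698, 0.702, 0.706]))
strips u [0.60986677 0.66096719] v hist (array([ 0,  0,  0,  0,  0,  0,  0,  0,  6,  8, 15,  5,  3,  2,  3, 10, 23,
       12,  6,  0,  0,  0,  0,  0]), array([-0.26 , -0.256, -0.252, -0.248, -0.244, -0.24 , -0.236, -0.232,
       -0.228, -0.224, -0.22 , -0.216, -0.212, -0.208, -0.204, -0.2  ,
       -0.196, -0.192, -0.188, -0.184, -0.18 , -0.176, -0.172, -0.168,
       -0.164]))
handle uv [ 0.49957973 -0.20533845]
```

```bash
cat > plan.py <<'E'
from h import *
def goal(p,x,z):
    x=np.array(x,float);z=np.array(z,float);z/=np.linalg.norm(z);x-=z*(x@z);x/=np.linalg.norm(x)
    T=np.eye(4);T[:3,0]=x;T[:3,1]=np.cross(z,x);T[:3,2]=z;T[:3,3]=p;return T
def plan(G,n,S=None,nd=4):
    """n rows, world-straight, constant turn; print rows"""
    S=Tt() if S is None else S
    w=R.from_matrix(S[:3,:3].T@G[:3,:3]).as_rotvec()/n; d=(G[:3,3]-S[:3,3])/n
    T=S.copy(); rows=[]
    for i in range(n):
        t=T[:3,:3].T@d; rows.append(np.r_[t,w].round(nd)); T[:3,3]+=d; T[:3,:3]=T[:3,:3]@R.from_rotvec(w).as_matrix()
    for r in rows: print(" ".join("%g"%v for v in r))
    return rows
M=np.array([.6244,.2066,.1225]);CX,CY,CZ=[np.array(v) for v in ([.809,-.154,.568],[.189,.982,-.003],[-.557,.109,.823])]
E
python3 - <<'E'
from plan import *
G=goal(M+CZ*.1485,CY,-CZ); print(G.round(3)); print(Tt().round(3))
S=Tt(); A=S.copy(); A[2,3]=.30
plan(A,2);print(); plan(G,16,A)
E
```

```text
[[ 0.189  0.809  0.557  0.542]
 [ 0.982 -0.154 -0.109  0.223]
 [-0.002  0.568 -0.823  0.245]
 [ 0.     0.     0.     1.   ]]
[[ 0.426  0.905  0.     0.266]
 [ 0.905 -0.426 -0.     0.565]
 [-0.     0.    -1.     0.223]
 [ 0.     0.     0.     1.   ]]
-0 0 -0.0387 0 0 0
-0 0 -0.0387 0 0 0

-0.012 0.0247 0.0035 -0.0376 0.0046 -0.0152
-0.0124 0.0244 0.0043 -0.0376 0.0046 -0.0152
-0.0128 0.024 0.0052 -0.0376 0.0046 -0.0152
-0.0132 0.0236 0.006 -0.0376 0.0046 -0.0152
-0.0136 0.0231 0.0068 -0.0376 0.0046 -0.0152
-0.014 0.0227 0.0076 -0.0376 0.0046 -0.0152
-0.0144 0.0222 0.0084 -0.0376 0.0046 -0.0152
-0.0147 0.0216 0.0092 -0.0376 0.0046 -0.0152
-0.0151 0.021 0.0099 -0.0376 0.0046 -0.0152
-0.0155 0.0204 0.0106 -0.0376 0.0046 -0.0152
-0.0158 0.0198 0.0113 -0.0376 0.0046 -0.0152
-0.0162 0.0191 0.0119 -0.0376 0.0046 -0.0152
-0.0165 0.0184 0.0126 -0.0376 0.0046 -0.0152
-0.0168 0.0176 0.0132 -0.0376 0.0046 -0.0152
-0.0172 0.0169 0.0137 -0.0376 0.0046 -0.0152
-0.0175 0.0161 0.0143 -0.0376 0.0046 -0.0152
```

Emit:
carry_out(
  targets=[
    [0, 0, -0.0387, 0, 0, 0, -0.6],
    [0, 0, -0.0387, 0, 0, 0, -0.6],
    [-0.012, 0.0247, 0.0035, -0.0376, 0.0046, -0.0152, -0.6],
    [-0.0124, 0.0244, 0.0043, -0.0376, 0.0046, -0.0152, -0.6],
    [-0.0128, 0.024, 0.0052, -0.0376, 0.0046, -0.0152, -0.6],
    [-0.0132, 0.0236, 0.006, -0.0376, 0.0046, -0.0152, -0.6],
    [-0.0136, 0.0231, 0.0068, -0.0376, 0.0046, -0.0152, -0.6],
    [-0.014, 0.0227, 0.0076, -0.0376, 0.0046, -0.0152, -0.6],
  ],
)

```text
time_s: 3.27
ee_pos: [0.3702, 0.4361, 0.2793]
tcp_rot: [0.088, 0.813, 0.571, 0.073]
ft_force: [-0.3, 0.4, 0.3]
opening: 0.799
```

Emit:
carry_out(
  targets=[
    [-0.0144, 0.0222, 0.0084, -0.0376, 0.0046, -0.0152, -0.6],
    [-0.0147, 0.0216, 0.0092, -0.0376, 0.0046, -0.0152, -0.6],
    [-0.0151, 0.021, 0.0099, -0.0376, 0.0046, -0.0152, -0.6],
    [-0.0155, 0.0204, 0.0106, -0.0376, 0.0046, -0.0152, -0.6],
    [-0.0158, 0.0198, 0.0113, -0.0376, 0.0046, -0.0152, -0.6],
    [-0.0162, 0.0191, 0.0119, -0.0376, 0.0046, -0.0152, -0.6],
    [-0.0165, 0.0184, 0.0126, -0.0376, 0.0046, -0.0152, -0.6],
    [-0.017, 0.017, 0.0135, -0.0376, 0.0046, -0.0152, -0.6],
  ],
)

```text
time_s: 3.93
ee_pos: [0.5078, 0.2647, 0.2513]
tcp_rot: [0.203, 0.753, 0.603, 0.167]
ft_force: [1.2, -0.2, -0.1]
opening: 0.798
```

```bash
python3 - <<'E'
from plan import *
s=bot.get_state(); print(s["time_s"],s["opening"],s["joint_positions"].round(3))
G=goal(M+CZ*.1485,CY,-CZ); plan(G,2)
T=Tt(); c=optics.camera("wrist"); cv2.imwrite("pics/w1.png",c["color"])
for t in ("column_mid","column_front","satellite_mid"): print(t,[(round(d["p"],2),np.round(d["position"],0)) for d in optics.landmark_of("wrist",t)[:2]])
# predicted top corners
f=K(c);H=np.linalg.inv(T@c["hand_eye"])
im=c["color"].copy()
for sx in(-1,1):
  for sy in (-1,1):
    p=H@np.r_[M+CX*.028*sx+CY*.026*sy+CZ*.0925,1]; v=np.array([p[0],-p[1],-p[2]]); th=np.arctan2(np.hypot(v[0],v[1]),v[2]); k=f*th/np.hypot(v[0],v[1])
    u=(c["cx"]+k*v[0],c["cy"]+k*v[1]); cv2.circle(im,(int(u[0]),int(u[1])),3,(0,0,255),-1)
cv2.imwrite("pics/w1.png",im)
E
```

```text
3.9333 0.7975147845491994 [ 0.552 -0.192  1.979 -0.429  0.996 -0.627]
-0.0168 0.0166 0.0134 -0.036 0.0041 -0.0149
-0.0171 0.0158 0.014 -0.036 0.0041 -0.0149
column_mid []
column_front [(0.41, array([192., 267.]))]
satellite_mid []
```

View pics/w1.png

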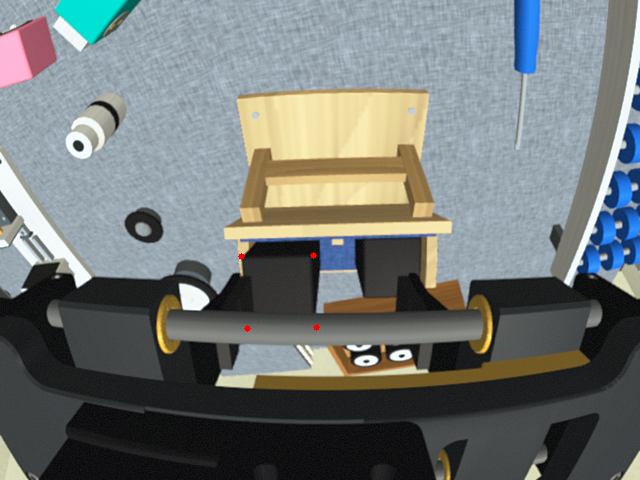

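Emit:
carry_out(
  targets=[
    [-0.0168, 0.0166, 0.0134, -0.036, 0.0041, -0.0149, -0.6],
    [-0.017, 0.0158, 0.014, -0.036, 0.0041, -0.0149, -0.6],
    [0, 0, 0, 0, 0, 0, -0.6],
    [0, 0, 0, 0, 0, 0, -0.6],
  ],
)

```text
time_s: 4.47
ee_pos: [0.5407, 0.2238, 0.2442]
tcp_rot: [0.229, 0.737, 0.608, 0.187]
ft_force: [-0.8, 0.5, -0.3]
opening: 0.797
```

```bash
cat > wv.py <<'E'
from plan import *
def proj(c,T,P):
    f=K(c);H=np.linalg.inv(T@c["hand_eye"]); p=np.c_[P,np.ones(len(P))]@H.T
    v=p[:,:3]*[1,-1,-1]; r=np.hypot(v[:,0],v[:,1]); k=f*np.arctan2(r,v[:,2])/r
    return np.c_[c["cx"]+k*v[:,0],c["cy"]+k*v[:,1]]
def wcloud(c,T):
    f=K(c);v,u=np.mgrid[0:480,0:640];a=u-c["cx"];b=v-c["cy"];r=np.hypot(a,b)+1e-9
    z=c["range_z"];t=np.tan(r/f)*z/r
    P=np.stack([a*t,-b*t,-z,np.ones_like(z)],-1); return (P@(T@c["hand_eye"]).T)[...,:3]
E
python3 - <<'E'
from wv import *
G=goal(M+CZ*.1485,CY,-CZ); plan(G,1)
T=Tt(); c=optics.camera("wrist"); im=c["color"].copy()
Q=np.array([M+CX*.028*sx+CY*.026*sy+CZ*.0925 for sx in(-1,1) for sy in(-1,1)])
for u in proj(c,T,Q): cv2.circle(im,tuple(int(x) for x in u),2,(0,0,255),-1); print(u.round(0))
cv2.imwrite("pics/w2.png",im)
P=wcloud(c,T); np.savez("w2.npz",P=P,C=c["color"])
L=(P-M)@np.c_[CX,CY,CZ]
for vv in (200,230,250,270,290):
    print(vv,[(u,L[vv,u].round(4).tolist()) for u in range(245,340,10)])
E
```

```text
-0.0008 0.0012 0.0002 -0.0033 0.0008 -0.0018
[281. 215.]
[367. 215.]
[284. 300.]
[364. 299.]
200 [(245, [0.0039, -0.1015, -0.1523]), (255, [0.0041, -0.0884, -0.1522]), (265, [-0.0217, -0.0502, 0.0012]), (275, [-0.0214, -0.0418, -0.0002]), (285, [-0.0101, -0.0403, -0.0661]), (295, [-0.0284, -0.0212, 0.0416]), (305, [-0.0285, -0.0138, 0.0425]), (315, [-0.0285, -0.0065, 0.0428]), (325, [-0.0286, 0.0009, 0.0437]), (335, [-0.0285, 0.0082, 0.0433])]
230 [(245, [0.0521, -0.111, -0.1854]), (255, [0.0521, -0.0966, -0.1852]), (265, [0.0046, -0.0512, 0.0015]), (275, [0.0046, -0.0423, 0.0018]), (285, [-0.0183, -0.0237, 0.0914]), (295, [-0.0183, -0.0175, 0.0916]), (305, [-0.0183, -0.0114, 0.0918]), (315, [-0.0184, -0.0053, 0.0921]), (325, [-0.0182, 0.0008, 0.0914]), (335, [-0.0184, 0.0069, 0.0923])]
250 [(245, [-0.0743, 0.0006, 0.3111]), (255, [0.0896, -0.1034, -0.2115]), (265, [0.0889, -0.0878, -0.2095]), (275, [0.0225, -0.043, 0.0022]), (285, [-0.0057, -0.024, 0.0922]), (295, [-0.0055, -0.0178, 0.0917]), (305, [-0.0057, -0.0116, 0.0922]), (315, [-0.0053, -0.0054, 0.091]), (325, [-0.0053, 0.0008, 0.091]), (335, [-0.0058, 0.0069, 0.0926])]
270 [(245, [0.1323, -0.1276, -0.2401]), (255, [0.132, -0.111, -0.2398]), (265, [0.1324, -0.095, -0.2413]), (275, [0.132, -0.0786, -0.2405]), (285, [0.0084, -0.0247, 0.09]), (295, [0.0076, -0.0181, 0.0921]), (305, [0.0079, -0.0119, 0.0912]), (315, [0.0074, -0.0055, 0.0926]), (325, [0.0076, 0.0008, 0.0921]), (335, [0.0074, 0.007, 0.0926])]
290 [(245, [-0.0098, -0.0343, 0.1641]), (255, [0.1821, -0.1205, -0.2743]), (265, [0.1784, -0.1014, -0.2664]), (275, [0.1769, -0.0837, -0.2636]), (285, [0.0217, -0.0251, 0.0915]), (295, [0.0219, -0.0187, 0.0908]), (305, [0.0209, -0.012, 0.0929]), (315, [0.0214, -0.0057, 0.0918]), (325, [0.0212, 0.0007, 0.0923]), (335, [0.0215, 0.0072, 0.0917])]
```

View pics/w2.png

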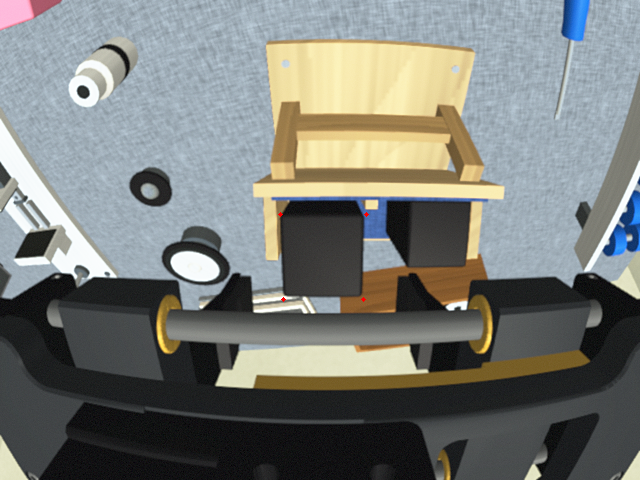

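Emit:
carry_out(
  targets=[
    [-0.0008, 0.001, 0.014, -0.003, 0.0008, -0.0018, -0.6],
    [0, 0, 0.016, 0, 0, 0, -0.6],
    [0, 0, 0.016, 0, 0, 0, -0.6],
    [0, 0, 0.016, 0, 0, 0, -0.6],
    [0, 0, 0.016, 0, 0, 0, -0.6],
    [0, 0, 0.016, 0, 0, 0, -0.6],
    [0, 0, 0.01, 0, 0, 0, -0.6],
    [0, 0, 0.006, 0, 0, 0, -0.6],
  ],
)

```text
time_s: 5.18
ee_pos: [0.6029, 0.2116, 0.1534]
tcp_rot: [0.23, 0.735, 0.609, 0.188]
ft_force: [-0.2, 0.4, 0.7]
opening: 0.801
```

Emit:
carry_out(
  targets=[
    [0, 0, 0, 0, 0, 0, -0.6],
    [0, 0, 0, 0, 0, 0, -0.6],
  ],
)

```text
time_s: 5.35
ee_pos: [0.6029, 0.2113, 0.1546]
tcp_rot: [0.23, 0.735, 0.609, 0.189]
ft_force: [-0.1, -0.1, 0.5]
opening: 0.797
```

```bash
python3 - <<'E'
from wv import *
G=goal(M+CZ*.0385,CY,-CZ); plan(G,1)
T=Tt(); print(T[:3,3]); c=optics.camera("wrist"); im=c["color"].copy()
Q=np.array([M+CX*.028*sx+CY*.026*sy+CZ*.0925 for sx in(-1,1) for sy in(-1,1)])
for u in proj(c,T,Q): cv2.circle(im,tuple(int(x) for x in u),2,(0,0,255),-1)
cv2.imwrite("pics/w3.png",im)
c=optics.camera("scene");cv2.imwrite("pics/s3.png",cv2.resize(c["color"][170:400,230:470],None,fx=2.5,fy=2.5))
E
```

```text
-0.0005 -0.0001 0.0005 0.0005 -0.0005 0.0014
[0.60285449 0.21134552 0.15462407]
```

View pics/w3.png

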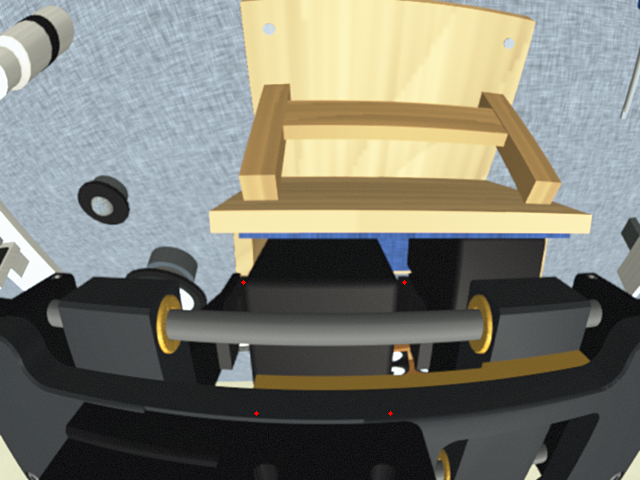

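View pics/s3.png

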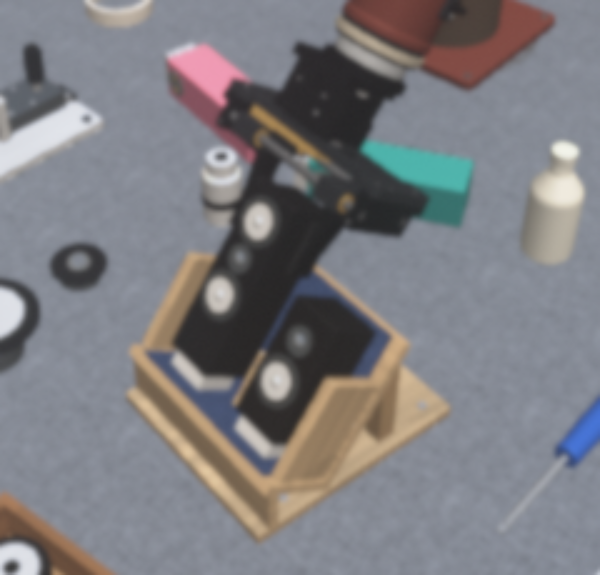

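Emit:
carry_out(
  targets=[
    [0, 0, 0, 0, 0, 0, 1],
    [0, 0, 0, 0, 0, 0, 1],
    [0, 0, 0, 0, 0, 0, 1],
    [0, 0, 0, 0, 0, 0, 1],
    [0, 0, 0, 0, 0, 0, 1],
    [0, 0, 0, 0, 0, 0, 1],
  ],
)

```text
time_s: 5.95
ee_pos: [0.6029, 0.2109, 0.1548]
tcp_rot: [0.23, 0.735, 0.609, 0.189]
ft_force: [-3.9, 0.2, 4.6]
opening: 0.599
```

```bash
python3 - <<'E'
from wv import *
S=Tt();G=S.copy();G[2,3]+=.12; print("lift");plan(G,8)
a=-0.0768; ex=np.array([np.cos(a),np.sin(a),0]);ey=np.array([-np.sin(a),np.cos(a),0])
U=goal(G[:3,3]+[0,0,.08],[CY[0],CY[1],0],[0,0,-1]); print("upright");plan(U,12,G)
E
```

```text
lift
-0 0.0085 -0.0123 0 0 0
-0 0.0085 -0.0123 0 0 0
-0 0.0085 -0.0123 0 0 0
-0 0.0085 -0.0123 0 0 0
-0 0.0085 -0.0123 0 0 0
-0 0.0085 -0.0123 0 0 0
-0 0.0085 -0.0123 0 0 0
-0 0.0085 -0.0123 0 0 0
upright
-0 0.0038 -0.0055 0.0504 0.0002 0.0002
-0 0.0035 -0.0057 0.0504 0.0002 0.0002
-0 0.0032 -0.0058 0.0504 0.0002 0.0002
-0 0.0029 -0.006 0.0504 0.0002 0.0002
-0 0.0026 -0.0061 0.0504 0.0002 0.0002
-0 0.0023 -0.0063 0.0504 0.0002 0.0002
-0 0.002 -0.0064 0.0504 0.0002 0.0002
-0 0.0017 -0.0065 0.0504 0.0002 0.0002
-0 0.0013 -0.0065 0.0504 0.0002 0.0002
-0 0.001 -0.0066 0.0504 0.0002 0.0002
-0 0.0007 -0.0066 0.0504 0.0002 0.0002
-0 0.0003 -0.0067 0.0504 0.0002 0.0002
```

Emit:
carry_out(
  targets=[
    [0, 0.003, -0.004, 0, 0, 0, 1],
    [0, 0.006, -0.008, 0, 0, 0, 1],
    [0, 0.0085, -0.0123, 0, 0, 0, 1],
    [0, 0.0085, -0.0123, 0, 0, 0, 1],
    [0, 0.0085, -0.0123, 0, 0, 0, 1],
    [0, 0.0085, -0.0123, 0, 0, 0, 1],
    [0, 0.0085, -0.0123, 0, 0, 0, 1],
    [0, 0.0085, -0.0123, 0, 0, 0, 1],
  ],
)

```text
time_s: 6.62
ee_pos: [0.6024, 0.2106, 0.2585]
tcp_rot: [0.229, 0.736, 0.609, 0.187]
ft_force: [-0.9, -0.3, -5.9]
opening: 0.601
```

Emit:
carry_out(
  targets=[
    [0, 0.0085, -0.0123, 0, 0, 0, 1],
    [0, 0.0038, -0.0055, 0.02, 0, 0, 1],
    [0, 0.0035, -0.0057, 0.04, 0, 0, 1],
    [0, 0.0032, -0.0058, 0.05, 0, 0, 1],
    [0, 0.003, -0.006, 0.05, 0, 0, 1],
    [0, 0.0026, -0.0061, 0.05, 0, 0, 1],
    [0, 0.0023, -0.0063, 0.05, 0, 0, 1],
    [0, 0.002, -0.0064, 0.05, 0, 0, 1],
  ],
)

```text
time_s: 7.28
ee_pos: [0.6012, 0.2115, 0.3205]
tcp_rot: [0.112, 0.762, 0.631, 0.091]
ft_force: [-1.3, -0.0, -5.1]
opening: 0.599
```

```bash
python3 - <<'E'
from wv import *
s=bot.get_state();print(s["ft_force"],s["opening"])
c=optics.camera("scene");cv2.imwrite("pics/s4.png",cv2.resize(c["color"][100:400,200:500],None,fx=2,fy=2))
T=Tt();U=goal(T[:3,3]+[0,0,.05],[CY[0],CY[1],0],[0,0,-1]); plan(U,8)
E
```

```text
[-1.30145902 -0.03770463 -5.08358071] 0.5986207038774473
-0 0.0018 -0.006 0.0363 0.0002 0.0002
-0 0.0016 -0.006 0.0363 0.0002 0.0002
-0 0.0014 -0.0061 0.0363 0.0002 0.0002
-0 0.0011 -0.0061 0.0363 0.0002 0.0002
-0 0.0009 -0.0062 0.0363 0.0002 0.0002
-0 0.0007 -0.0062 0.0363 0.0002 0.0002
-0 0.0005 -0.0062 0.0363 0.0002 0.0002
-0 0.0002 -0.0062 0.0363 0.0002 0.0002
```

View pics/s4.png

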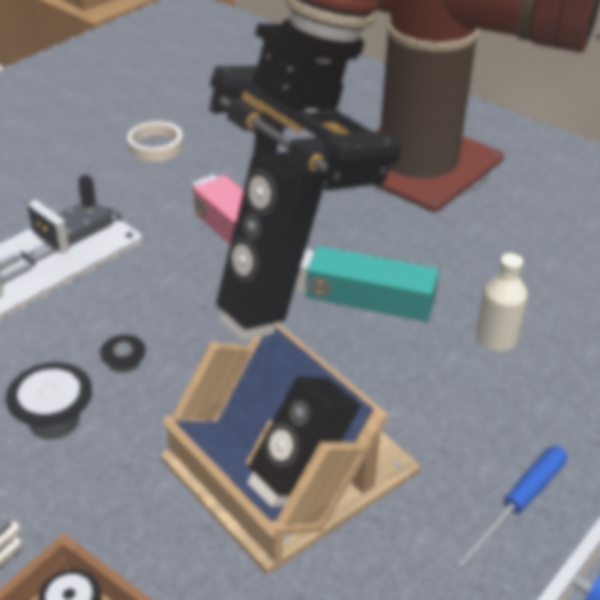

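Emit:
carry_out(
  targets=[
    [0, 0.0018, -0.006, 0.0363, 0, 0, 1],
    [0, 0.0016, -0.006, 0.0363, 0, 0, 1],
    [0, 0.0014, -0.006, 0.0363, 0, 0, 1],
    [0, 0.0011, -0.006, 0.0363, 0, 0, 1],
    [0, 0.001, -0.006, 0.0363, 0, 0, 1],
    [0, 0.0007, -0.006, 0.0363, 0, 0, 1],
    [0, 0.0005, -0.006, 0.02, 0, 0, 1],
    [0, 0, 0, 0, 0, 0, 1],
  ],
)

```text
time_s: 8.0
ee_pos: [0.6031, 0.2112, 0.364]
tcp_rot: [0.023, 0.77, 0.637, 0.017]
ft_force: [-0.4, -0.3, -6.3]
opening: 0.594
```

```bash
cat >> plan.py <<'E'
NA=-0.0768; EX=np.array([np.cos(NA),np.sin(NA),0]);EY=np.array([-np.sin(NA),np.cos(NA),0]);SEAT=.6455*EX-.207*EY
E
python3 - <<'E'
from wv import *
T=Tt();print(T.round(4)); U=goal(np.r_[(SEAT-.012*EX)[:2],.34],EY,[0,0,-1]); plan(U,24)
E
```

```text
[[ 0.188   0.9806  0.0558  0.6031]
 [ 0.9822 -0.1875 -0.0136  0.2112]
 [-0.0029  0.0573 -0.9984  0.364 ]
 [ 0.      0.      0.      1.    ]]
-0.019 0.0041 0.0013 0.0024 0.0003 -0.0047
-0.019 0.004 0.0013 0.0024 0.0003 -0.0047
-0.019 0.0039 0.0013 0.0024 0.0003 -0.0047
-0.019 0.0038 0.0012 0.0024 0.0003 -0.0047
-0.0191 0.0038 0.0012 0.0024 0.0003 -0.0047
-0.0191 0.0037 0.0012 0.0024 0.0003 -0.0047
-0.0191 0.0036 0.0012 0.0024 0.0003 -0.0047
-0.0191 0.0035 0.0012 0.0024 0.0003 -0.0047
-0.0191 0.0034 0.0012 0.0024 0.0003 -0.0047
-0.0191 0.0033 0.0012 0.0024 0.0003 -0.0047
-0.0192 0.0032 0.0012 0.0024 0.0003 -0.0047
-0.0192 0.0032 0.0011 0.0024 0.0003 -0.0047
-0.0192 0.0031 0.0011 0.0024 0.0003 -0.0047
-0.0192 0.003 0.0011 0.0024 0.0003 -0.0047
-0.0192 0.0029 0.0011 0.0024 0.0003 -0.0047
-0.0192 0.0028 0.0011 0.0024 0.0003 -0.0047
-0.0192 0.0027 0.0011 0.0024 0.0003 -0.0047
-0.0192 0.0026 0.0011 0.0024 0.0003 -0.0047
-0.0193 0.0025 0.0011 0.0024 0.0003 -0.0047
-0.0193 0.0025 0.0011 0.0024 0.0003 -0.0047
-0.0193 0.0024 0.001 0.0024 0.0003 -0.0047
-0.0193 0.0023 0.001 0.0024 0.0003 -0.0047
-0.0193 0.0022 0.001 0.0024 0.0003 -0.0047
-0.0193 0.0021 0.001 0.0024 0.0003 -0.0047
```

Emit:
carry_out(
  targets=[
    [-0.01, 0.004, 0.001, 0.0024, 0, -0.0047, 1],
    [-0.019, 0.004, 0.0013, 0.0024, 0, -0.0047, 1],
    [-0.019, 0.004, 0.0013, 0.0024, 0, -0.0047, 1],
    [-0.019, 0.004, 0.0013, 0.0024, 0, -0.0047, 1],
    [-0.019, 0.004, 0.0013, 0.0024, 0, -0.0047, 1],
    [-0.019, 0.0037, 0.0012, 0.0024, 0, -0.0047, 1],
    [-0.019, 0.0036, 0.0012, 0.0024, 0, -0.0047, 1],
    [-0.019, 0.0035, 0.0012, 0.0024, 0, -0.0047, 1],
  ],
)

```text
time_s: 8.67
ee_pos: [0.608, 0.0637, 0.3548]
tcp_rot: [0.016, 0.758, 0.652, 0.01]
ft_force: [0.0, -0.4, -5.1]
opening: 0.594
```

Emit:
carry_out(
  targets=[
    [-0.019, 0.0034, 0.0012, 0.0024, 0, -0.0047, 1],
    [-0.019, 0.0033, 0.0012, 0.0024, 0, -0.0047, 1],
    [-0.019, 0.0032, 0.0012, 0.0024, 0, -0.0047, 1],
    [-0.019, 0.0032, 0.0011, 0.0024, 0, -0.0047, 1],
    [-0.019, 0.0031, 0.0011, 0.0024, 0, -0.0047, 1],
    [-0.019, 0.003, 0.0011, 0.0024, 0, -0.0047, 1],
    [-0.019, 0.003, 0.0011, 0.0024, 0, -0.0047, 1],
    [-0.019, 0.0028, 0.0011, 0.0024, 0, -0.0047, 1],
  ],
)

```text
time_s: 9.33
ee_pos: [0.6125, -0.0902, 0.3472]
tcp_rot: [0.009, 0.746, 0.666, 0.003]
ft_force: [0.9, 0.9, -4.8]
opening: 0.593
```

Emit:
carry_out(
  targets=[
    [-0.019, 0.0027, 0.0011, 0.0024, 0, -0.0047, 1],
    [-0.019, 0.0026, 0.0011, 0.0024, 0, -0.0047, 1],
    [-0.019, 0.0025, 0.0011, 0.0024, 0, -0.0047, 1],
    [-0.019, 0.0025, 0.0011, 0.0024, 0, -0.0047, 1],
    [-0.018, 0.0024, 0.001, 0.0024, 0, -0.0047, 1],
    [-0.015, 0.0023, 0.001, 0.0024, 0, -0.0047, 1],
    [-0.01, 0.0022, 0.001, 0, 0, 0, 1],
    [0, 0, 0, 0, 0, 0, 1],
  ],
)

```text
time_s: 10.0
ee_pos: [0.6177, -0.2113, 0.3403]
tcp_rot: [0.003, 0.737, 0.676, -0.002]
ft_force: [-0.1, 0.4, -5.9]
opening: 0.596
```

```bash
cat > meas.py <<'E'
from wv import *
from scipy.optimize import least_squares
from fit import sdf
def colmeas(n,c0,yaw0,extra=None,er=3):
    c=optics.camera(n);P=cloud(c);M_=optics.masks_of(n,"column_mid")
    best=None
    for d in M_:
        q=P[d["mask"]]
        if np.linalg.norm(np.median(q,0)-c0)<.12: best=d;break
    if best is None: print(n,"no mask");return c,P,None
    m=cv2.erode(best["mask"].astype(np.uint8),np.ones((er,er)))>0
    q=P[m]; q=q[(np.linalg.norm(q-c0,axis=1)<.15)]
    h=np.array([.028,.026,.0925])
    T=lambda x:R.from_euler('Zyx',[x[3],x[4],x[5]])
    f=lambda x:sdf(T(x).inv().apply(q-x[:3]),h)
    # foot is smaller & gripper overlaps the top: soft loss handles
    r=least_squares(f,[*c0,yaw0,0,0],loss='soft_l1',f_scale=.002); x=r.x
    e=f(x); print(n,"pos",x[:3].round(4),"yaw",round(x[3],3),"pitch",round(x[4],3),"roll",round(x[5],3),"med",np.median(np.abs(e)).round(4),len(q))
    print("   nest xyz",((x[:3]-SEAT)@np.c_[EX,EY,[0,0,1]]).round(4))
    return c,P,x
E
python3 - <<'E'
from meas import *
T=Tt();print(T.round(4)); U=goal(np.r_[(SEAT-.012*EX)[:2],.34],EY,[0,0,-1]); plan(U,1)
c0=T[:3,3]-T[:3,2]*-.0385 
for n in("top","scene"):
    c,P,x=colmeas(n,c0,NA); cv2.imwrite(f"pics/{n}5.png",c["color"])
    np.savez(f"{n}5.npz",P=P,C=c["color"])
E
```

```text
[[ 0.0874  0.9962  0.0014  0.6177]
 [ 0.9961 -0.0874 -0.0073 -0.2113]
 [-0.0071  0.0021 -1.      0.3403]
 [ 0.      0.      0.      1.    ]]
-0.0437 0.0019 0.0006 0.002 0.0071 -0.0107Traceback (most recent call last):
  File "<stdin>", line 5, in <module>
  File "meas.py", line 17, in colmeas
    r=least_squares(f,[*c0,yaw0,0,0],loss='soft_l1',f_scale=.002); x=r.x
    return func(*args, **kwargs)
    vector_fun = VectorFunction(
        fun_wrapped,
    ...<6 lines>...
        workers=workers
    )
    self._update_fun()
    ~~~~~~~~~~~~~~~~^^
    self.f = self.fun_wrapped(xp_copy(self.x))
             ~~~~~~~~~~~~~~~~^^^^^^^^^^^^^^^^^
    return np.atleast_1d(self.fun(x))
                         ~~~~~~~~^^^
    return self.f(x, *self.args, **self.kwargs)
           ~~~~~~^^^^^^^^^^^^^^^^^^^^^^^^^^^^^^
  File "meas.py", line 15, in <lambda>
    f=lambda x:sdf(T(x).inv().apply(q-x[:3]),h)
                   ~^^^
  File "meas.py", line 14, in <lambda>
    T=lambda x:R.from_euler('Zyx',[x[3],x[4],x[5]])
               ~~~~~~~~~~~~^^^^^^^^^^^^^^^^^^^^^^^^
  File "scipy/spatial/transform/_rotation.pyx", line 1419, in scipy.spatial.transform._rotation.Rotation.from_euler
ValueError: Expected axes from `seq` to be from ['x', 'y', 'z'] or ['X', 'Y', 'Z'], got Zyx
```

Emit:
carry_out(
  targets=[
    [-0.01, 0.0005, 0, 0.0005, 0.0017, -0.0026, 1],
    [-0.015, 0.0005, 0, 0.0005, 0.0017, -0.0027, 1],
    [-0.012, 0.0005, 0, 0.0005, 0.0017, -0.0027, 1],
    [-0.0067, 0.0004, 0, 0.0005, 0.002, -0.0027, 1],
    [0, 0, 0, 0, 0, 0, 1],
    [0, 0, 0, 0, 0, 0, 1],
  ],
)

```text
time_s: 10.6
ee_pos: [0.6166, -0.2534, 0.3416]
tcp_rot: [-0.0, 0.733, 0.68, 0.001]
ft_force: [0.5, -0.3, -5.4]
opening: 0.593
```

```bash
sed -i "s/'Zyx'/'ZYX'/" meas.py; python3 - <<'E'
from meas import *
T=Tt();print(T.round(4)); U=goal(np.r_[(SEAT-.012*EX)[:2],.34],EY,[0,0,-1]); plan(U,1)
c0=T[:3,3]+T[:3,2]*.0385 ; print(c0)
for n in("top","scene"):
    c,P,x=colmeas(n,c0,NA); cv2.imwrite(f"pics/{n}5.png",c["color"])
    np.savez(f"{n}5.npz",P=P,C=c["color"])
E
```

```text
[[ 7.580e-02  9.971e-01  9.000e-04  6.166e-01]
 [ 9.971e-01 -7.580e-02  1.600e-03 -2.534e-01]
 [ 1.600e-03  8.000e-04 -1.000e+00  3.416e-01]
 [ 0.000e+00  0.000e+00  0.000e+00  1.000e+00]]
-0.0017 -0.0008 0.0016 0.0008 -0.0016 0.0009
[ 0.61668126 -0.25333946  0.30307638]
top pos [ 0.6142 -0.2517  0.302 ] yaw -0.087 pitch -0.002 roll -0.007 med 0.0003 152
   nest xyz [-0.0138  0.0032  0.302 ]
scene pos [ 0.618  -0.2528  0.3033] yaw -0.064 pitch 0.002 roll -0.003 med 0.0012 1639
   nest xyz [-0.0099  0.0023  0.3033]
```

View pics/scene5.png

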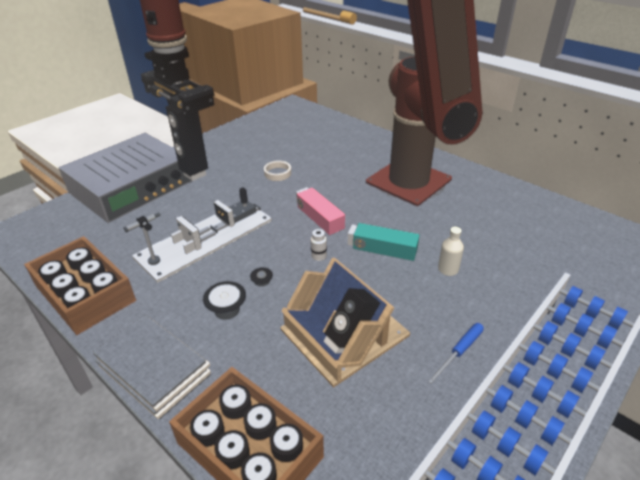

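Emit:
carry_out(
  targets=[
    [-0.0017, 0.003, 0.01, 0, -0.0016, 0.001, 1],
    [0, 0, 0.022, 0, 0, 0, 1],
    [0, 0, 0.025, 0, 0, 0, 1],
    [0, 0, 0.025, 0, 0, 0, 1],
    [0, 0, 0.025, 0, 0, 0, 1],
    [0, 0, 0.025, 0, 0, 0, 1],
    [0, 0, 0.022, 0, 0, 0, 1],
    [0, 0, 0.012, 0, 0, 0, 1],
  ],
)

```text
time_s: 11.47
ee_pos: [0.6182, -0.2534, 0.1713]
tcp_rot: [-0.002, 0.733, 0.68, -0.001]
ft_force: [-0.6, 0.2, -6.0]
opening: 0.597
```

Emit:
carry_out(
  targets=[
    [0, 0, 0, 0, 0, 0, 1],
    [0, 0, 0, 0, 0, 0, 1],
  ],
)

```text
time_s: 11.63
ee_pos: [0.6197, -0.2543, 0.1753]
tcp_rot: [-0.0, 0.733, 0.68, -0.0]
ft_force: [-0.1, -0.9, -4.3]
opening: 0.597
```

```bash
python3 - <<'E'
from meas import *
T=Tt();print(T.round(4)); U=goal(np.r_[(SEAT-.008*EX)[:2],.16],EY,[0,0,-1]); plan(U,1)
c0=T[:3,3]+T[:3,2]*.0385 ; print(c0)
for n in("top","scene"):
    c,P,x=colmeas(n,c0,NA); cv2.imwrite(f"pics/{n}6.png",c["color"])
    np.savez(f"{n}6.npz",P=P,C=c["color"])
    cv2.imwrite(f"pics/{n}6c.png",cv2.resize(c["color"][100:300,100:300] if n=="scene" else c["color"][120:320,380:580],None,fx=3,fy=3,interpolation=cv2.INTER_CUBIC))
E
```

```text
[[ 7.520e-02  9.972e-01 -1.000e-04  6.197e-01]
 [ 9.972e-01 -7.520e-02  0.000e+00 -2.543e-01]
 [ 0.000e+00 -1.000e-04 -1.000e+00  1.753e-01]
 [ 0.000e+00  0.000e+00  0.000e+00  1.000e+00]]
-0.001 0.0002 0.0153 -0.0001 -0 0.0015
[ 0.61965082 -0.25433081  0.13682311]
top pos [ 0.6179 -0.2507  0.1636] yaw -0.069 pitch -0.018 roll -0.023 med 0.0004 46
   nest xyz [-0.0102  0.0045  0.1636]
scene pos [ 0.6225 -0.2555  0.1391] yaw -0.058 pitch -0.003 roll -0.006 med 0.0012 1172
   nest xyz [-5.200e-03  1.000e-04  1.391e-01]
```

View pics/scene6c.png

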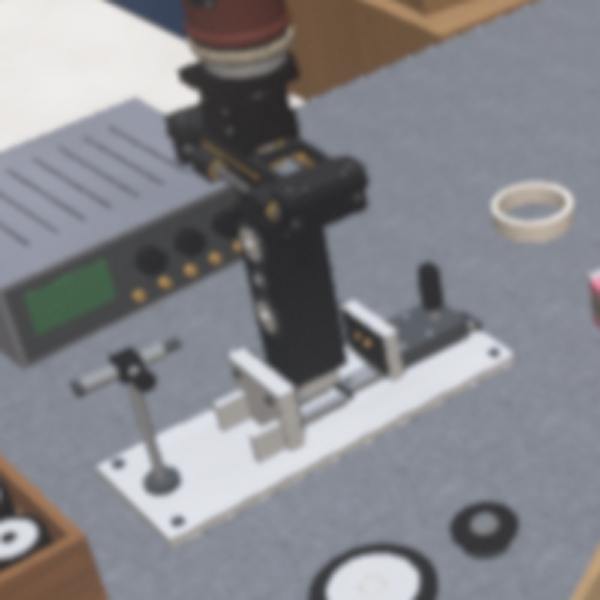

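View pics/top6c.png

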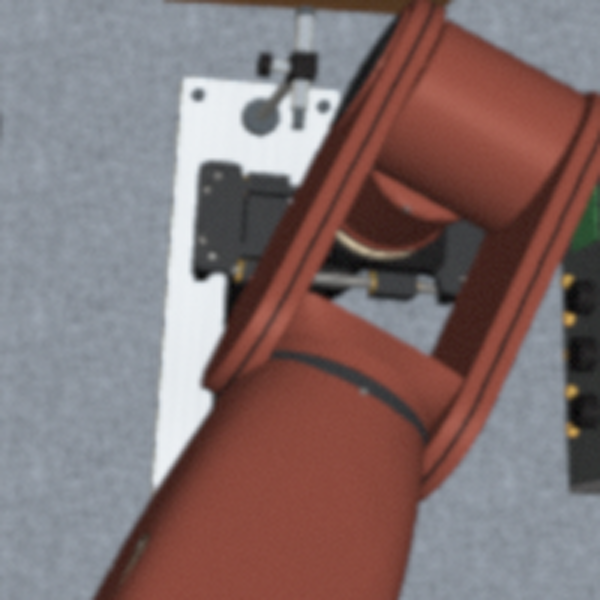

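Emit:
carry_out(
  targets=[
    [-0.0005, 0, 0.006, 0, 0, 0.0015, 1],
    [0, 0, 0.006, 0, 0, 0, 1],
    [0, 0, 0.005, 0, 0, 0, 1],
    [0, 0, 0.002, 0, 0, 0, 1],
    [0, 0, 0, 0, 0, 0, 1],
  ],
)

```text
time_s: 12.25
ee_pos: [0.6191, -0.2548, 0.1553]
tcp_rot: [-0.001, 0.734, 0.679, -0.0]
ft_force: [-0.1, 0.2, -5.6]
opening: 0.598
```

Emit:
carry_out(
  targets=[
    [0, 0, 0.001, 0, 0, 0, 1],
    [0, 0, 0, 0, 0, 0, 1],
  ],
)

```text
time_s: 12.42
ee_pos: [0.6199, -0.2552, 0.1558]
tcp_rot: [0.001, 0.734, 0.679, 0.0]
ft_force: [0.3, 0.8, -5.4]
opening: 0.595
```

Emit:
carry_out(
  targets=[
    [0, 0, 0.001, 0, 0, 0, 1],
    [0, 0, 0, 0, 0, 0, 1],
  ],
)

```text
time_s: 12.58
ee_pos: [0.6199, -0.2553, 0.155]
tcp_rot: [0.001, 0.734, 0.679, 0.0]
ft_force: [-0.5, 1.2, -4.9]
opening: 0.593
```

Emit:
carry_out(
  targets=[
    [0, 0.003, 0, 0, 0, 0, 1],
    [0, 0.002, 0, 0, 0, 0, 1],
    [0, 0, 0, 0, 0, 0, 1],
  ],
)

```text
time_s: 12.83
ee_pos: [0.6254, -0.2557, 0.1551]
tcp_rot: [0.001, 0.734, 0.679, 0.0]
ft_force: [-0.3, -0.3, -5.3]
opening: 0.597
```

Emit:
carry_out(
  targets=[
    [0, 0.001, 0, 0, 0, 0, 1],
    [0, 0, 0, 0, 0, 0, 1],
  ],
)

```text
time_s: 13.0
ee_pos: [0.626, -0.2557, 0.1549]
tcp_rot: [0.001, 0.734, 0.679, 0.0]
ft_force: [0.1, -0.5, -4.6]
opening: 0.598
```

Emit:
carry_out(
  targets=[
    [0, 0.001, 0, 0, 0, 0, 1],
    [0, 0, 0, 0, 0, 0, 1],
  ],
)

```text
time_s: 13.17
ee_pos: [0.6268, -0.2557, 0.1548]
tcp_rot: [0.0, 0.734, 0.679, 0.0]
ft_force: [-0.2, 0.2, -5.0]
opening: 0.591
```

Emit:
carry_out(
  targets=[
    [0, 0.001, 0, 0, 0, 0, 1],
    [0, 0, 0, 0, 0, 0, 1],
  ],
)

```text
time_s: 13.33
ee_pos: [0.6271, -0.2558, 0.1548]
tcp_rot: [-0.0, 0.734, 0.679, -0.0]
ft_force: [-2.7, 1.0, -4.4]
opening: 0.597
```

Emit:
carry_out(
  targets=[
    [0, -0.001, 0, 0, 0, 0, 1],
    [0, 0, 0.001, 0, 0, 0, 1],
    [0, 0, 0, 0, 0, 0, 1],
  ],
)

```text
time_s: 13.58
ee_pos: [0.6268, -0.2558, 0.1542]
tcp_rot: [0.001, 0.734, 0.679, 0.0]
ft_force: [-2.3, 0.1, -2.3]
opening: 0.6
```

Emit:
carry_out(
  targets=[
    [0, 0, 0.001, 0, 0, 0, 1],
    [0, 0, 0, 0, 0, 0, 1],
  ],
)

```text
time_s: 13.75
ee_pos: [0.627, -0.2558, 0.1542]
tcp_rot: [0.001, 0.734, 0.679, 0.0]
ft_force: [-4.9, 1.4, 4.0]
opening: 0.598
```

Emit:
carry_out(
  targets=[
    [0, 0, 0.001, 0, 0, 0, 1],
    [0, 0, 0, 0, 0, 0, 1],
  ],
)

```text
time_s: 13.92
ee_pos: [0.6273, -0.2558, 0.1541]
tcp_rot: [0.001, 0.734, 0.679, 0.001]
ft_force: [-5.9, 1.9, 9.3]
opening: 0.595
```

Emit:
carry_out(
  targets=[
    [0, -0.0007, -0.0015, 0, 0, 0, 1],
    [0, 0, 0, 0, 0, 0, 1],
  ],
)

```text
time_s: 14.08
ee_pos: [0.6269, -0.2558, 0.1542]
tcp_rot: [0.002, 0.734, 0.679, 0.001]
ft_force: [-1.2, 0.5, 2.6]
opening: 0.596
```

```bash
python3 - <<'E'
from meas import *
T=Tt();print(T.round(4)); print(bot.get_state()["wrist_torque"],bot.get_state()["ft_force"])
c0=T[:3,3]+T[:3,2]*.0385
for n in("scene",):
    c,P,x=colmeas(n,c0,NA); c,P,x=colmeas(n,c0,NA)
    cv2.imwrite(f"pics/{n}7c.png",cv2.resize(c["color"][140:280,130:290],None,fx=5,fy=5)[:600,:800])
E
```

```text
[[ 0.077   0.997   0.0033  0.6269]
 [ 0.997  -0.077  -0.0013 -0.2558]
 [-0.001   0.0034 -1.      0.1542]
 [ 0.      0.      0.      1.    ]]
[ 0.3705649   0.41478035 -0.051869  ] [-1.24259799  0.53119378  2.57542317]
scene pos [ 0.6283 -0.256   0.1216] yaw -0.071 pitch -0.008 roll -0.002 med 0.0012 978
   nest xyz [ 0.0006 -0.      0.1216]
scene pos [ 0.6281 -0.2562  0.1219] yaw -0.061 pitch -0.003 roll -0.0 med 0.0012 986
   nest xyz [ 0.0004 -0.0002  0.1219]
```

View pics/scene7c.png

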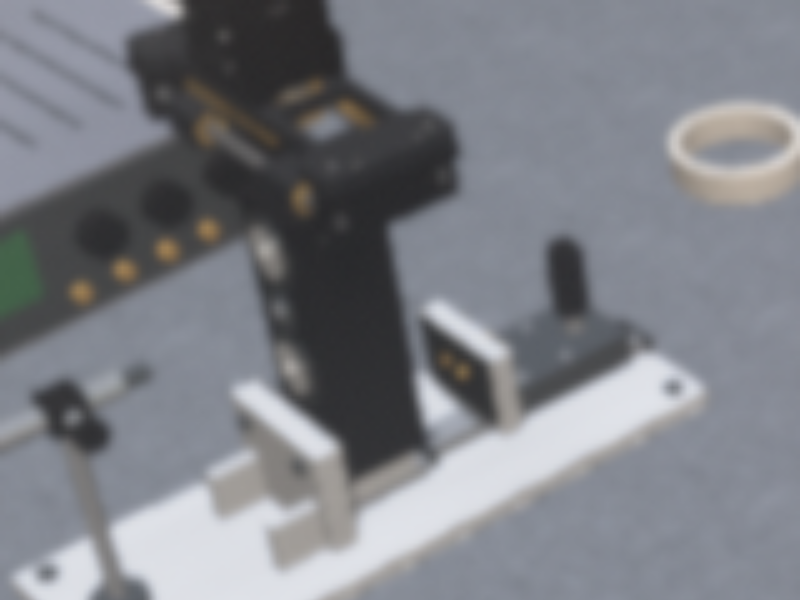

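Emit:
carry_out(
  targets=[
    [0, 0, -0.0006, 0, 0, 0, 1],
    [0, 0, 0, 0, 0, 0, 1],
  ],
)

```text
time_s: 14.45
ee_pos: [0.6267, -0.2559, 0.1542]
tcp_rot: [0.001, 0.734, 0.679, 0.001]
ft_force: [1.3, 0.3, 0.7]
opening: 0.593
```

Emit:
carry_out(
  targets=[
    [0, 0, 0, 0, 0, 0, -0.25],
    [0, 0, 0, 0, 0, 0, -0.3],
    [0, 0, 0, 0, 0, 0, -0.4],
    [0, 0, 0, 0, 0, 0, -0.5],
    [0, 0, 0, 0, 0, 0, -0.6],
    [0, 0, 0, 0, 0, 0, -0.6],
  ],
)

```text
time_s: 14.95
ee_pos: [0.626, -0.2557, 0.1539]
tcp_rot: [0.001, 0.734, 0.679, 0.0]
ft_force: [0.9, 0.5, 0.3]
opening: 0.775
```

```bash
python3 - <<'E'
from meas import *
T=Tt();s=bot.get_state(); print(s["time_s"],s["opening"],s["ft_force"])
c0=np.r_[SEAT[:2],.1145]
for n in("scene",):
    c,P,x=colmeas(n,c0,NA); c,P,x=colmeas(n,c0,NA)
T=Tt();c=optics.camera("wrist");cv2.imwrite("pics/w8.png",c["color"])
E
```

```text
14.95 0.7749119656901926 [0.90530658 0.53766386 0.27929701]
scene pos [ 0.6286 -0.2561  0.1152] yaw -0.074 pitch -0.003 roll -0.003 med 0.0013 1033
   nest xyz [ 0.0009 -0.0002  0.1152]
scene pos [ 0.6251 -0.2376  0.0394] yaw 1.205 pitch -1.645 roll -1.458 med 0.0073 2426
   nest xyz [-0.0041  0.0181  0.0394]
```

View pics/w8.png

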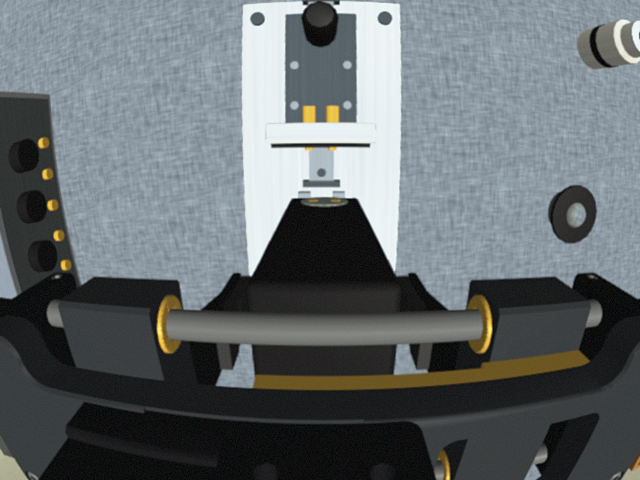

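Emit:
carry_out(
  targets=[
    [0, 0, -0.004, 0, 0, 0, -0.7],
    [0, 0, -0.012, 0, 0, 0, -0.7],
    [0, 0, -0.02, 0, 0, 0, -0.7],
    [0, 0, -0.025, 0, 0, 0, -0.7],
    [0, 0, -0.025, 0, 0, 0, -0.7],
    [0, 0, -0.025, 0, 0, 0, -0.7],
    [0, 0, -0.02, 0, 0, 0, -0.7],
    [0, 0, 0, 0, 0, 0, -0.7],
  ],
)

```text
time_s: 15.87
ee_pos: [0.6282, -0.2568, 0.2929]
tcp_rot: [0.006, 0.734, 0.679, 0.002]
ft_force: [0.4, -0.7, 0.8]
opening: 0.852
```

```bash
cat >> plan.py <<'E'
def nestxy(p): return (np.asarray(p)-SEAT)@np.c_[EX,EY,[0,0,1]]
E
python3 - <<'E'
from meas import *
s=bot.get_state(); print(s["time_s"],s["opening"],s["ee_pos"])
c0=np.r_[SEAT[:2],.1145]
for n in("scene","scene"):
    c,P,x=colmeas(n,c0,NA)
cv2.imwrite(f"pics/s9.png",cv2.resize(c["color"][140:280,130:290],None,fx=5,fy=5)[:600,:800])
# handle in nest coordinates, scene cam
s_=(np.abs(P[...,2]-.1)<.005)&(P[...,0]>.4)&(P[...,0]<.54)&(P[...,1]<-.2)&(P[...,1]>-.3)
h=nestxy(P[s_]); print("handle top nest",np.percentile(h,[3,50,97],axis=0).round(4))
T=Tt();c=optics.camera("wrist");cv2.imwrite("pics/w9.png",c["color"]);W=nestxy(wcloud(c,T))
m=(np.abs(W[...,2]-.1)<.005)&(W[...,0]<-.1)&(W[...,0]>-.25)&(np.abs(W[...,1])<.05); print("wrist handle",m.sum(),np.percentile(W[m],[3,50,97],axis=0).round(4))
m=(np.abs(W[...,2]-.2075)<.006)&(np.abs(W[...,0])<.05)&(np.abs(W[...,1])<.05); q=W[m];print("wrist col top",m.sum(),np.percentile(q,[2,50,98],axis=0).round(4))
E
```

```text
15.8667 0.8519198269213217 [ 0.62816581 -0.25680147  0.29292964]
scene pos [ 0.6285 -0.2564  0.1138] yaw -0.059 pitch 0.003 roll -0.006 med 0.0012 1433
   nest xyz [ 0.0008 -0.0004  0.1138]
scene pos [ 0.6286 -0.2563  0.1138] yaw -0.055 pitch -0.003 roll -0.003 med 0.0012 1447
   nest xyz [ 0.001  -0.0004  0.1138]
handle top nest [[-0.1552 -0.0103  0.0954]
 [-0.1436  0.0013  0.0992]
 [-0.1354  0.01    0.1029]]
wrist handle 409 [[-0.1569 -0.0121  0.0963]
 [-0.1472 -0.0028  0.1019]
 [-0.1387  0.0063  0.1039]]
wrist col top 5898 [[-0.0288 -0.025   0.2047]
 [-0.0035 -0.0008  0.2071]
 [ 0.0246  0.0238  0.2085]]
```

View pics/s9.png

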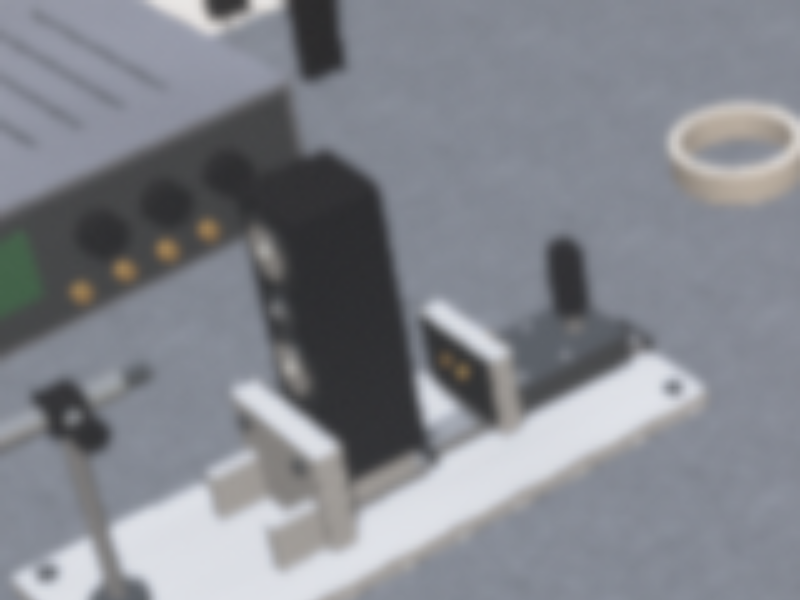

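View pics/w9.png

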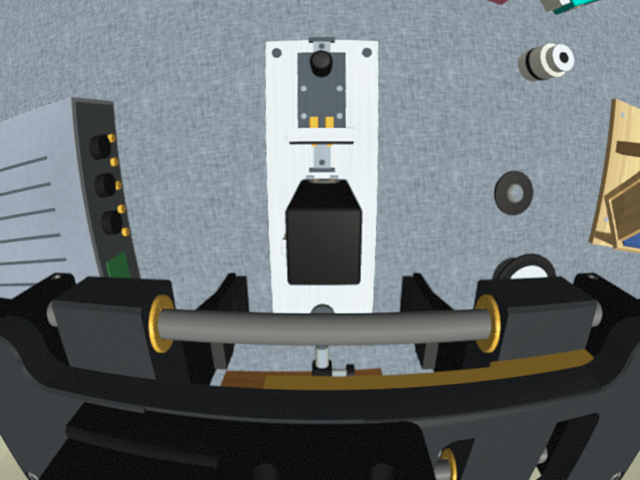

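```bash
python3 - <<'E'
from meas import *
U=goal(np.r_[(SEAT-.146*EX)[:2],.29],EY,[0,0,-1]); plan(U,8); print(); plan(goal(U[:3,3]*[1,1,0]+[0,0,.069],EY,[0,0,-1]),1,U)
E
```

```text
-0.0001 -0.0179 -0.0008 -0.0001 -0.0001 -0
-0.0001 -0.0179 -0.0008 -0.0001 -0.0001 -0
-0.0001 -0.0179 -0.0008 -0.0001 -0.0001 -0
-0.0001 -0.0179 -0.0008 -0.0001 -0.0001 -0
-0.0001 -0.0179 -0.0008 -0.0001 -0.0001 -0
-0.0001 -0.0179 -0.0008 -0.0001 -0.0001 -0
-0.0001 -0.0179 -0.0008 -0.0001 -0.0001 -0
-0.0001 -0.0179 -0.0008 -0.0001 -0.0001 -0

0 0 0.221 0 0 0
```

Emit:
carry_out(
  targets=[
    [0, -0.01, -0.001, 0, 0, 0, -0.6],
    [0, -0.0185, -0.001, 0, 0, 0, -0.6],
    [0, -0.0215, -0.001, 0, 0, 0, -0.6],
    [0, -0.0215, -0.001, 0, 0, 0, -0.6],
    [0, -0.0215, -0.001, 0, 0, 0, -0.6],
    [0, -0.0215, 0, 0, 0, 0, -0.6],
    [0, -0.0185, 0, 0, 0, 0, -0.6],
    [0, -0.01, 0, 0, 0, 0, -0.6],
  ],
)

```text
time_s: 16.78
ee_pos: [0.4812, -0.2441, 0.2884]
tcp_rot: [-0.001, 0.734, 0.679, -0.0]
ft_force: [1.4, 0.0, 0.8]
opening: 0.798
```

Emit:
carry_out(
  targets=[
    [0, 0, 0.01, 0, 0, 0, -0.6],
    [0, 0, 0.02, 0, 0, 0, -0.6],
    [0, 0, 0.025, 0, 0, 0, -0.6],
    [0, 0, 0.025, 0, 0, 0, -0.6],
    [0, 0, 0.025, 0, 0, 0, -0.6],
    [0, 0, 0.01, 0, 0, 0, -0.6],
    [0, 0, 0, 0, 0, 0, -0.6],
    [0, 0, 0, 0, 0, 0, -0.6],
  ],
)

```text
time_s: 17.45
ee_pos: [0.4836, -0.2445, 0.1743]
tcp_rot: [-0.0, 0.734, 0.679, 0.0]
ft_force: [-0.4, 0.7, 0.0]
opening: 0.805
```

```bash
python3 - <<'E'
from meas import *
T=Tt();print(T[:3,3]);c=optics.camera("wrist");cv2.imwrite("pics/w10.png",c["color"]);W=nestxy(wcloud(c,T))
m=(np.abs(W[...,2]-.1)<.005)&(W[...,0]<-.1)&(W[...,0]>-.25)&(np.abs(W[...,1])<.02); print("wrist handle",m.sum(),np.percentile(W[m],[3,50,97],axis=0).round(4))
plan(goal(np.r_[(SEAT-.146*EX)[:2],.069],EY,[0,0,-1]),1)
colmeas("scene",np.r_[SEAT[:2],.1145],NA)
E
```

```text
[ 0.48359682 -0.24447563  0.17427103]
wrist handle 769 [[-0.1578 -0.0123  0.0963]
 [-0.1499 -0.0028  0.1018]
 [-0.1406  0.0065  0.1036]]
0.0002 -0.0024 0.1066 0.0021 0.001 -0.0001
scene pos [ 0.6287 -0.2563  0.1138] yaw -0.053 pitch -0.003 roll -0.002 med 0.0012 1362
   nest xyz [ 0.001  -0.0003  0.1138]
```

View pics/w10.png

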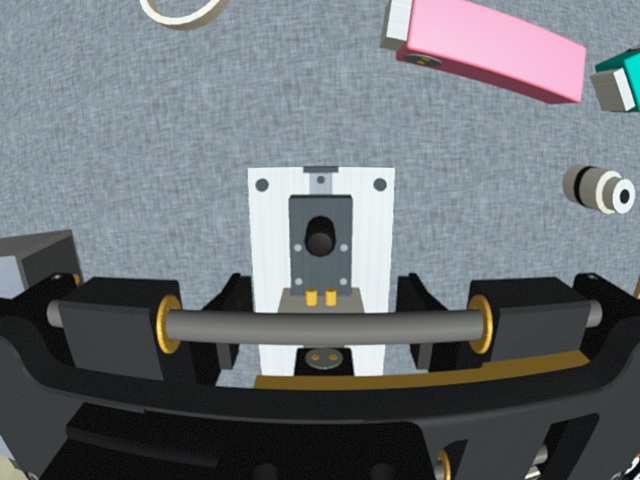

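Emit:
carry_out(
  targets=[
    [-0.0018, -0.0044, 0.01, 0, 0, 0, -0.6],
    [0, 0, 0.02, 0, 0, 0, -0.6],
    [0, 0, 0.02, 0, 0, 0, -0.6],
    [0, 0, 0.02, 0, 0, 0, -0.6],
    [0, 0, 0.02, 0, 0, 0, -0.6],
    [0, 0, 0.013, 0, 0, 0, -0.6],
    [0, 0, 0, 0, 0, 0, -0.6],
    [0, 0, 0, 0, 0, 0, -0.6],
  ],
)

```text
time_s: 18.27
ee_pos: [0.4786, -0.2461, 0.0715]
tcp_rot: [0.0, 0.734, 0.679, 0.0]
ft_force: [-0.6, -0.5, 0.6]
opening: 0.796
```

```bash
python3 - <<'E'
from meas import *
T=Tt();print(T[:3,3],nestxy(T[:3,3]));c=optics.camera("wrist");cv2.imwrite("pics/w11.png",c["color"])
E
```

```text
[ 0.47861734 -0.24610804  0.07153292] [-0.14941094 -0.00166091  0.07153292]
```

View pics/w11.png

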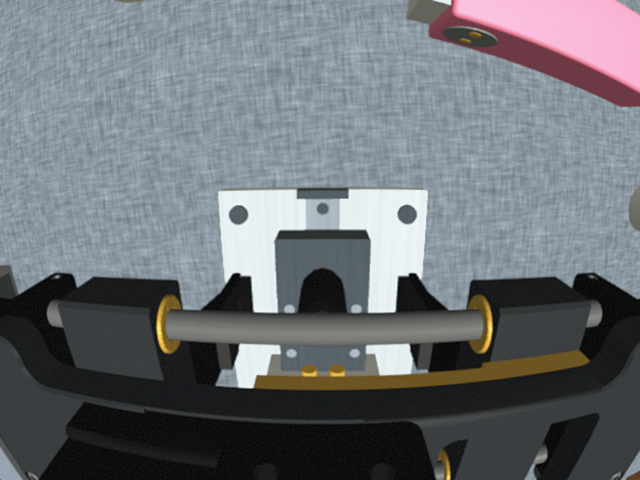

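Handle centred between fingers at column ≈322. Pinch it.

Emit:
carry_out(
  targets=[
    [0, 0, 0, 0, 0, 0, 0],
    [0, 0, 0, 0, 0, 0, 0.3],
    [0, 0, 0, 0, 0, 0, 0.5],
    [0, 0, 0, 0, 0, 0, 1],
    [0, 0, 0, 0, 0, 0, 1],
    [0, 0, 0, 0, 0, 0, 1],
    [0, 0, 0, 0, 0, 0, 1],
    [0, 0, 0, 0, 0, 0, 1],
  ],
)

```text
time_s: 18.98
ee_pos: [0.4791, -0.2462, 0.0718]
tcp_rot: [0.001, 0.734, 0.679, 0.0]
ft_force: [-1.6, -0.1, 0.6]
opening: 0.279
```

Emit:
carry_out(
  targets=[
    [0, 0, 0, 0, 0, 0, 1],
    [0, 0, 0, 0, 0, 0, 1],
  ],
)

```text
time_s: 19.15
ee_pos: [0.4791, -0.2471, 0.0718]
tcp_rot: [0.001, 0.734, 0.679, -0.0]
ft_force: [-1.0, -4.4, -2.0]
opening: 0.241
```

Emit:
carry_out(
  targets=[
    [0, 0.002, 0, 0, 0, 0, 1],
    [0, 0.004, 0, 0, 0, 0, 1],
    [0, 0.005, 0, 0, 0, 0, 1],
    [0, 0.005, 0, 0, 0, 0, 1],
    [0, 0.005, 0, 0, 0, 0, 1],
    [0, 0.004, 0, 0, 0, 0, 1],
    [0, 0.002, 0, 0, 0, 0, 1],
    [0, 0, 0, 0, 0, 0, 1],
  ],
)

```text
time_s: 19.82
ee_pos: [0.5054, -0.249, 0.0718]
tcp_rot: [0.0, 0.734, 0.679, -0.001]
ft_force: [-3.3, -3.9, 1.3]
opening: 0.243
```

```bash
cat > jm.py <<'E'
from meas import *
print(bot.get_state()["time_s"],bot.get_state()["ft_force"].round(1),nestxy(Tt()[:3,3]))
c,P,x=colmeas("scene",np.r_[SEAT[:2],.1145],NA)
N=nestxy(P); m=(np.abs(N[...,2]-.078)<.006)&(N[...,0]<-.03)&(N[...,0]>-.12)&(np.abs(N[...,1])<.045)
q=N[m]; print("jaw top x range",np.percentile(q[:,0],[5,95]).round(4) if len(q) else None)
cv2.imwrite("pics/jm.png",cv2.resize(c["color"][140:280,130:290],None,fx=5,fy=5)[:600,:800])
E
python3 jm.py
```

```text
19.8167 [-3.3 -3.9  1.3] [-0.12248351 -0.00252398  0.07183817]
scene pos [ 0.6287 -0.2563  0.1137] yaw -0.072 pitch -0.007 roll -0.001 med 0.0012 1449
   nest xyz [ 0.001  -0.0003  0.1137]
jaw top x range [-0.1149 -0.0407]
```

View pics/jm.png

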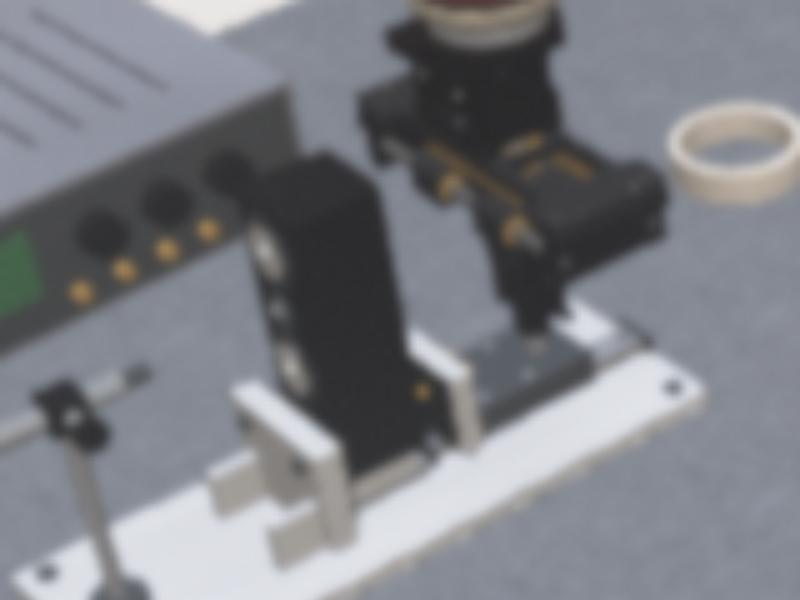

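Emit:
carry_out(
  targets=[
    [0, 0.002, 0, 0, 0, 0, 1],
    [0, 0.002, 0, 0, 0, 0, 1],
    [0, 0.002, 0, 0, 0, 0, 1],
    [0, 0.001, 0, 0, 0, 0, 1],
    [0, 0.001, 0, 0, 0, 0, 1],
    [0, 0, 0, 0, 0, 0, 1],
  ],
)

```text
time_s: 20.42
ee_pos: [0.513, -0.2496, 0.0718]
tcp_rot: [0.0, 0.734, 0.679, -0.001]
ft_force: [-5.7, -4.3, 2.1]
opening: 0.241
```

Emit:
carry_out(
  targets=[
    [0, 0.001, 0, 0, 0, 0, 1],
    [0, 0, 0, 0, 0, 0, 1],
  ],
)

```text
time_s: 20.58
ee_pos: [0.5139, -0.2497, 0.0718]
tcp_rot: [0.0, 0.734, 0.679, -0.001]
ft_force: [-4.7, -4.7, 2.0]
opening: 0.24
```

Emit:
carry_out(
  targets=[
    [0, 0.001, 0, 0, 0, 0, 1],
    [0, 0, 0, 0, 0, 0, 1],
  ],
)

```text
time_s: 20.75
ee_pos: [0.5149, -0.2497, 0.0718]
tcp_rot: [0.0, 0.734, 0.679, -0.001]
ft_force: [-4.7, -4.3, 1.2]
opening: 0.242
```

Emit:
carry_out(
  targets=[
    [0, 0.001, 0, 0, 0, 0, 1],
    [0, 0, 0, 0, 0, 0, 1],
  ],
)

```text
time_s: 20.92
ee_pos: [0.5159, -0.2498, 0.0718]
tcp_rot: [0.0, 0.734, 0.679, -0.001]
ft_force: [-4.8, -4.4, 2.0]
opening: 0.241
```

Emit:
carry_out(
  targets=[
    [0, 0.001, 0, 0, 0, 0, 1],
    [0, 0, 0, 0, 0, 0, 1],
  ],
)

```text
time_s: 21.08
ee_pos: [0.5169, -0.2499, 0.0718]
tcp_rot: [0.0, 0.734, 0.679, -0.001]
ft_force: [-4.4, -4.3, 2.2]
opening: 0.245
```

Emit:
carry_out(
  targets=[
    [0, 0.001, 0, 0, 0, 0, 1],
    [0, 0, 0, 0, 0, 0, 1],
  ],
)

```text
time_s: 21.25
ee_pos: [0.5178, -0.25, 0.0718]
tcp_rot: [-0.0, 0.734, 0.679, -0.001]
ft_force: [-4.6, -4.6, 3.1]
opening: 0.239
```

```bash
python3 jm.py
```

```text
21.25 [-4.6 -4.6  3.1] [-0.11009404 -0.00250083  0.07183391]
scene pos [ 0.6284 -0.2563  0.114 ] yaw -0.07 pitch 0.001 roll -0.004 med 0.0012 1461
   nest xyz [ 0.0007 -0.0003  0.114 ]
jaw top x range [-0.1162 -0.0317]
```

View pics/jm.png

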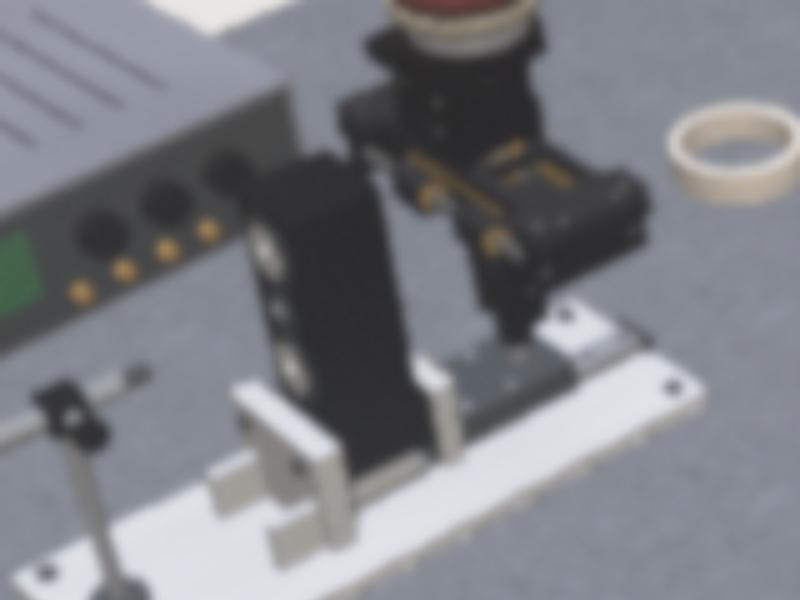

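Close to contact (handle should end near nest x = −0.108). Continue in 1 mm then smaller steps.

Emit:
carry_out(
  targets=[
    [0, 0.001, 0, 0, 0, 0, 1],
    [0, 0, 0, 0, 0, 0, 1],
  ],
)

```text
time_s: 21.52
ee_pos: [0.5178, -0.2499, 0.0718]
tcp_rot: [-0.001, 0.734, 0.679, -0.002]
ft_force: [-9.2, -3.8, 5.2]
opening: 0.245
```

Emit:
carry_out(
  targets=[
    [0, 0.001, 0, 0, 0, 0, 1],
    [0, 0, 0, 0, 0, 0, 1],
  ],
)

```text
time_s: 21.68
ee_pos: [0.5179, -0.25, 0.0718]
tcp_rot: [-0.002, 0.734, 0.679, -0.002]
ft_force: [-12.9, -3.1, 8.4]
opening: 0.242
```

Emit:
carry_out(
  targets=[
    [0, 0.001, 0, 0, 0, 0, 1],
    [0, 0, 0, 0, 0, 0, 1],
  ],
)

```text
time_s: 21.85
ee_pos: [0.5179, -0.2499, 0.0718]
tcp_rot: [-0.003, 0.734, 0.679, -0.003]
ft_force: [-17.4, -2.5, 11.5]
opening: 0.243
```

Emit:
carry_out(
  targets=[
    [0, 0.001, 0, 0, 0, 0, 1],
    [0, 0, 0, 0, 0, 0, 1],
    [0, 0, 0, 0, 0, 0, 1],
  ],
)

```text
time_s: 22.1
ee_pos: [0.5179, -0.2499, 0.0717]
tcp_rot: [-0.004, 0.734, 0.679, -0.004]
ft_force: [-20.8, -2.5, 13.3]
opening: 0.238
```

```bash
python3 jm.py
```

```text
22.1 [-20.8  -2.5  13.3] [-0.10995565 -0.00246242  0.07173601]
scene pos [ 0.6288 -0.2563  0.1139] yaw -0.05 pitch -0.001 roll -0.006 med 0.0011 1418
   nest xyz [ 0.0011 -0.0002  0.1139]
jaw top x range [-0.1167 -0.0324]
```

View pics/jm.png

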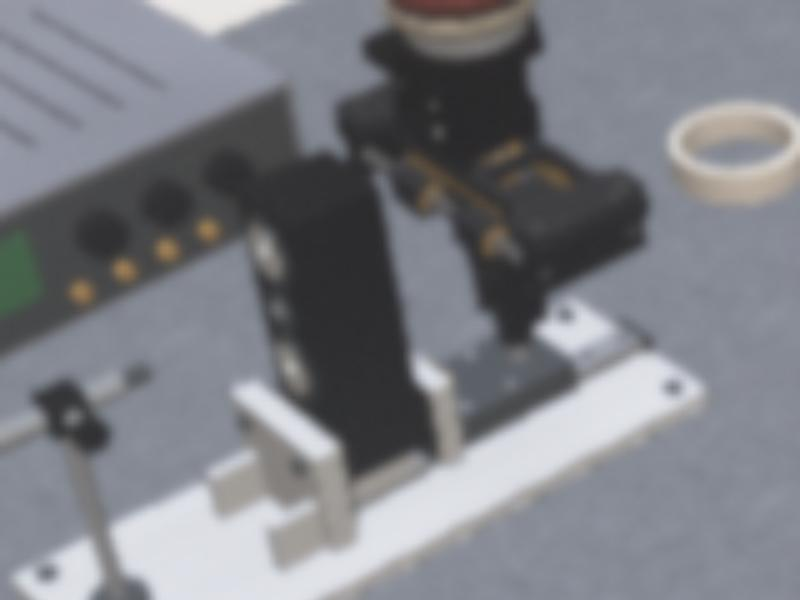

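Emit:
carry_out(
  targets=[
    [0, -0.001, 0, 0, 0, 0, 1],
    [0, -0.001, 0, 0, 0, 0, 1],
    [0, -0.0005, 0, 0, 0, 0, 1],
    [0, 0, 0, 0, 0, 0, 1],
  ],
)

```text
time_s: 22.53
ee_pos: [0.5179, -0.25, 0.0718]
tcp_rot: [-0.001, 0.734, 0.679, -0.002]
ft_force: [-10.7, -3.0, 6.8]
opening: 0.241
```

Emit:
carry_out(
  targets=[
    [0, 0, 0, 0, 0, 0, 0.4],
    [0, 0, 0, 0, 0, 0, 0.2],
    [0, 0, 0, 0, 0, 0, 0],
    [0, 0, 0, 0, 0, 0, -0.3],
    [0, 0, 0, 0, 0, 0, -0.5],
    [0, 0, 0, 0, 0, 0, -0.6],
    [0, 0, 0, 0, 0, 0, -0.6],
    [0, 0, 0, 0, 0, 0, -0.6],
  ],
)

```text
time_s: 23.2
ee_pos: [0.5206, -0.2493, 0.0718]
tcp_rot: [0.001, 0.734, 0.679, 0.0]
ft_force: [-0.8, 0.9, 0.0]
opening: 0.735
```

```bash
python3 jm.py; python3 -c "
from wv import *
print(Tt().round(3)); plan(goal(Tt()[:3,3]+[0,0,.18],EY,[0,0,-1]),1)"
```

```text
23.2 [-0.8  0.9  0. ] [-0.10734292 -0.00159785  0.07184602]
scene no mask
jaw top x range [-0.1135 -0.0342]
[[ 0.077  0.997  0.001  0.521]
 [ 0.997 -0.077 -0.001 -0.249]
 [-0.001  0.001 -1.     0.072]
 [ 0.     0.     0.     1.   ]]
-0.0001 0.0002 -0.18 0.0012 0.0005 -0.0002
```

Emit:
carry_out(
  targets=[
    [0, 0, -0.005, 0, 0, 0, -0.6],
    [0, 0, -0.015, 0, 0, 0, -0.6],
    [0, 0, -0.025, 0, 0, 0, -0.6],
    [0, 0, -0.03, 0, 0, 0, -0.6],
    [0, 0, -0.03, 0, 0, 0, -0.6],
    [0, 0, -0.03, 0, 0, 0, -0.6],
    [0, -0.01, -0.02, 0, 0, 0, -0.6],
    [0, -0.01, -0.01, 0, 0, 0, -0.6],
  ],
)

```text
time_s: 23.97
ee_pos: [0.5017, -0.2486, 0.2414]
tcp_rot: [0.004, 0.734, 0.68, 0.001]
ft_force: [0.4, 0.0, -0.1]
opening: 0.801
```

Emit:
carry_out(
  targets=[
    [0, -0.02, 0, 0, 0, 0, -0.6],
    [0, -0.02, 0, 0, 0, 0, -0.6],
    [0, 0, 0, 0, 0, 0, -0.6],
    [0, 0, 0, 0, 0, 0, -0.6],
    [0, 0, 0, 0, 0, 0, -0.6],
  ],
)

```text
time_s: 24.38
ee_pos: [0.4609, -0.2448, 0.2373]
tcp_rot: [0.001, 0.734, 0.679, 0.0]
ft_force: [-0.4, -0.2, -0.3]
opening: 0.797
```

```bash
python3 jm.py; python3 - <<'E'
from meas import *
T=Tt();c=optics.camera("wrist");cv2.imwrite("pics/wf.png",c["color"]);W=nestxy(wcloud(c,T))
m=(np.abs(W[...,2]-.1)<.005)&(W[...,0]<-.08)&(W[...,0]>-.16)&(np.abs(W[...,1])<.02); print("wrist handle",m.sum(),np.percentile(W[m],[3,50,97],axis=0).round(4))
m=(np.abs(W[...,2]-.078)<.004)&(W[...,0]<-.01)&(W[...,0]>-.08)&(np.abs(W[...,1])<.04); print("wrist jaw top x",np.percentile(W[m][:,0],[2,98]).round(4))
# back face of column and jaw gap at wrist
m=(W[...,2]>.1)&(W[...,2]<.19)&(W[...,0]<-.01)&(W[...,0]>-.06)&(np.abs(W[...,1])<.024);q=W[m];print("back face x",np.median(q[:,0]),"slope",np.polyfit(q[:,2],q[:,0],1)[0],"yaw",np.polyfit(q[:,1],q[:,0],1)[0],len(q))
c=optics.camera("top");P=nestxy(cloud(c));cv2.imwrite("pics/tf.png",c["color"])
E
```

```text
24.3833 [-0.4 -0.2 -0.3] [-0.16713265 -0.00175525  0.23728521]
scene pos [ 0.6288 -0.2564  0.1141] yaw -0.065 pitch 0.0 roll -0.003 med 0.0012 1478
   nest xyz [ 0.0011 -0.0004  0.1141]
jaw top x range [-0.1105 -0.032 ]
wrist handle 436 [[-0.1192 -0.0129  0.0961]
 [-0.1119 -0.0033  0.1016]
 [-0.1028  0.0064  0.1035]]
wrist jaw top x [-0.0381 -0.0281]
back face x -0.02914237809192923 slope -0.04556029747689138 yaw -0.0076732197263852464 557
```

View pics/jm.png

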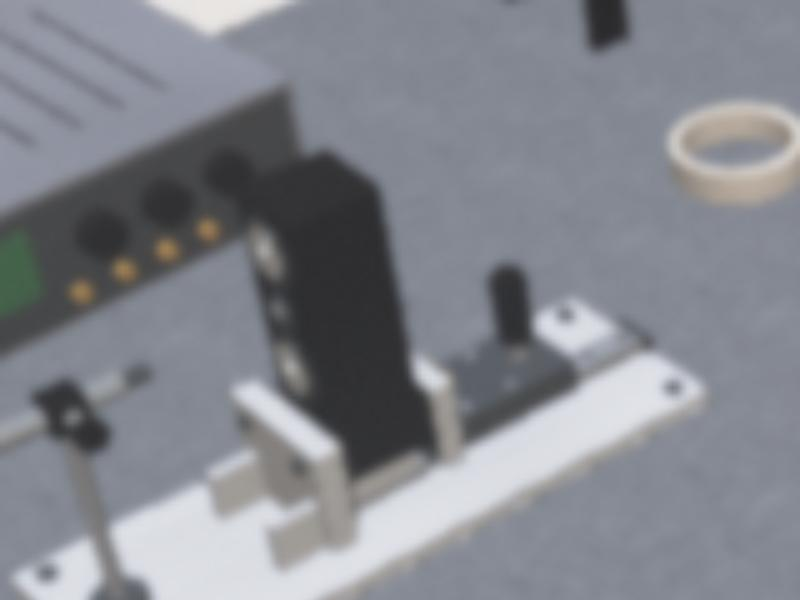

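View pics/wf.png

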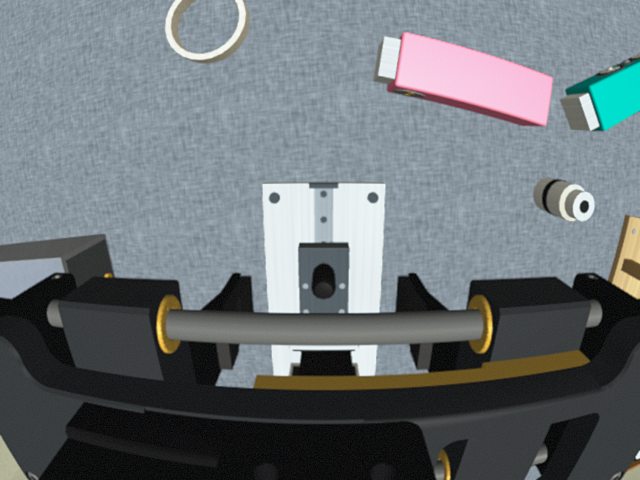

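Emit:
carry_out(
  targets=[
    [0, 0, -0.03, 0, 0, 0, -0.6],
    [0, 0, -0.035, 0, 0, 0, -0.6],
    [0, 0.02, -0.02, 0, 0, 0, -0.6],
    [0, 0.025, 0, 0, 0, 0, -0.6],
    [0, 0.025, 0, 0, 0, 0, -0.6],
    [0, 0.02, 0, 0, 0, 0, -0.6],
    [0, 0, 0, 0, 0, 0, -0.6],
    [0, 0, 0, 0, 0, 0, -0.6],
  ],
)

```text
time_s: 25.25
ee_pos: [0.5507, -0.2512, 0.3208]
tcp_rot: [-0.0, 0.733, 0.68, -0.0]
ft_force: [-0.4, 0.2, -0.6]
opening: 0.805
```

```bash
python3 jm.py; python3 - <<'E'
from meas import *
T=Tt();print(nestxy(T[:3,3]));c=optics.camera("wrist");cv2.imwrite("pics/wg.png",c["color"]);W=nestxy(wcloud(c,T))
m=(np.abs(W[...,2]-.2075)<.008)&(np.abs(W[...,0])<.05)&(np.abs(W[...,1])<.05); q=W[m];print("top",np.percentile(q,[2,50,98],axis=0).round(4),len(q))
A=np.c_[q[:,:2],np.ones(len(q))];print("top plane slopes x,y",np.linalg.lstsq(A,q[:,2],rcond=None)[0][:2])
m=(np.abs(W[...,2]-.012)<.006)&(W[...,0]<.2)&(W[...,0]>-.17)&(np.abs(W[...,1])<.06)&(np.abs(W[...,1])>.04);q=W[m];A=np.c_[q[:,:2],np.ones(len(q))];print("plate plane slopes",np.linalg.lstsq(A,q[:,2],rcond=None)[0],len(q))
m=(W[...,2]>.09)&(W[...,2]<.19)&(W[...,0]<-.01)&(W[...,0]>-.05)&(np.abs(W[...,1])<.022);q=W[m];print("back face slope",np.polyfit(q[:,2],q[:,0],1),len(q))
for n in("top",):
    c=optics.camera(n);P=nestxy(cloud(c))
    m=(np.abs(P[...,2]-.2075)<.008)&(np.abs(P[...,0])<.05)&(np.abs(P[...,1])<.05);q=P[m];print(n,len(q),np.median(q,0) if len(q) else "")
E
```

```text
25.25 [-0.4  0.2 -0.6] [-0.07716807 -0.0012365   0.32075533]
scene pos [ 0.6287 -0.2563  0.1139] yaw -0.07 pitch -0.002 roll -0.002 med 0.0011 1483
   nest xyz [ 0.001  -0.0003  0.1139]
jaw top x range [-0.1098 -0.0308]
[-0.07810595 -0.00143874  0.32136814]
top [[-0.0294 -0.0252  0.201 ]
 [-0.0195 -0.0005  0.2069]
 [ 0.0256  0.0243  0.2085]] 1763
top plane slopes x,y [ 0.02139581 -0.0033303 ]
plate plane slopes [ 0.00034953 -0.00083884  0.01224341] 5791
back face slope [ 0.00050118 -0.02940494] 1597
top 157 [ 0.01670448 -0.01066499  0.20635856]
```

View pics/wg.png

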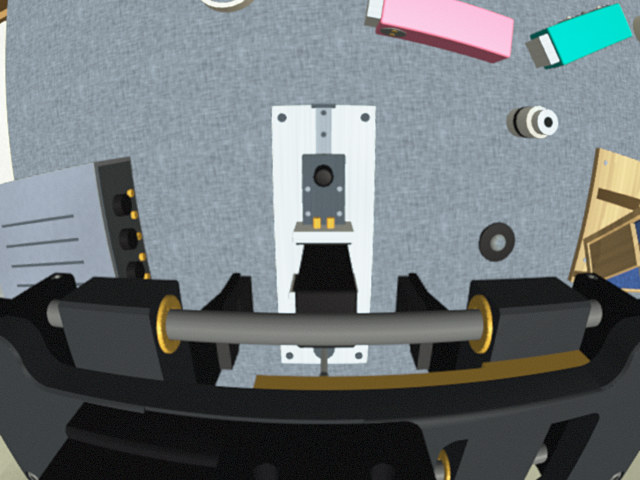

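```bash
python3 -c "
from station import bot
s=bot.get_state();print(s['time_s'],abs(s['dq']).max());print(bot.hand_in())"
```

```text
25.45 0.007720880802669362
the job is handed in; nothing more can be done
None
```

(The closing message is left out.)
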